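# Row up test cassettes and step them under the reader's pointer

### The arm

A 7-joint arm with a two-finger parallel gripper is mounted at the origin on a cart in front of the work surface, level with it; the furniture and walls round the work are solid. World frame = base frame: x ahead of the robot, y to its left, z up, the work surface at z = 0. Lengths are in m, angles in rad, forces in N, time in s.
With the tool pointing down it reaches from about 0.4 to 0.85 m from the base axis. Payload 4.5 kg.
Tool frame: the origin (TCP) lies at the very end of the fingers, on their centre line; the grasp point (between the pads) lies 19 mm behind it; z points along the fingers, y is the line along which they close (so a half turn about z gives the same grasp; the last joint's range is limited). The gripper opens to 88 mm and grips with 3 to 60 N. Pads are 18 mm wide; open, the fingers measure 123 mm over their backs; the gripper's body (75 mm by 187 mm) begins 45 mm behind the grasp point.
Start: joints at [-1.199, 0.689, -0.195, 1.565, 0.157, 0.902, -0.215], TCP at [0.207, 0.59, 0.239] pointing down, gripper open.
Joint ranges: [-3.01, 3.01], [-0.46, 2.08], [-1.47, 1.51], [0.13, 2.56], [-1, 4.14], [0.04, 2.09], [-2.66, 2.66]. Speed limits (rad/s): [2.57, 2.57, 3.14, 3.14, 3.14, 3.14, 3.14].

### API

Orientations are given as a unit quaternion [x, y, z, w].
In Python, from plant import r, eyes, nets gives the robot as it stands.
- The arm moves only by the shell command python3 -m pendant 'ROWS' [FORCE]. ROWS is JSON, a list of rows, each an object of numbers: "claw": the opening, from 0 (shut) to 1 (fully open); "dx", "dy", "dz": the shift along the world's x, y, z in mm; "twist": the turn about the world's z in rad. In form: [{"claw": .., "dx": .., "dy": .., "dz": .., "twist": ..}, ...]. A call has 1 to 8 rows; each row is the pose to reach, as a shift and turn from the pose commanded when the call began; what a row does not reach only later rows make up. A row lasts 1/10 s, in which the tool goes at most 50 mm and 8.59 degrees, less where a joint would pass 70% of its speed; a pose out of reach is approached as far as the arm can. A call with a gripper value outside its range is refused whole. The fingers move at their own pace and stop on an object; FORCE is the grip in N (left out, the last holds). Time passes only in rows, so rows that repeat a pose let the fingers close. It gives the time, the measured TCP pose, the force, the opening and the grip force at its end, in the units of the state.
- r.get_state(): the state, without advancing time (a new reading comes with each control period).
- eyes.snapshot(name): name is "scene" or "top" or "wrist"; returns (picture, depth): 400x640x3 uint8, blue, green, red; 400x640 float32, m along the optical axis (not along the pixel's ray), 0 where there is no reading.
- eyes.camera_info(name): a dict with "K" (3x3 intrinsics, pixels), "world_to_cam" (4x4, takes a point from world to camera coordinates); the wrist camera has in their place "T_tool_cam" (4x4, takes a point from camera to tool coordinates, whose origin is the TCP and whose axes are the flange's). Camera axes: x right, y down, z forward; pixel columns grow to the right and rows downward; lengths in m; the calibration is good to about 2 mm. The wrist camera is an equidistant fisheye: a pixel r from the principal point sees the ray r / f radians off the axis. A picture is of the moment at which its call begins: read the wrist's pose just before it. camera_info takes no time and is no camera call.
- r.finish_job(): hands the job in; it is judged then, once.
Trained networks look in the newest picture that a camera, given by its name, has taken for a name from the list of things; names that differ only in an ending like _2 or _b are one class to them, and where a whole thing is asked for, a point or a joint stands for the part that bears it (a point fixed in the world has none). Each returns a list of dicts, best first, with "confidence" (0 to 1); they miss things now and then, are a little off and sometimes report something else, mostly with a low value. They report only what shows in the picture. A call takes as long as a camera call. They do not tell look-alikes from the thing itself.
- nets.spot_in(camera, query): "box" ([left, top, width, height] as shares, 0 to 1, of the picture: columns of its width, rows of its height, round what is visible of it).
- nets.place_of(camera, query): "position" ([column, row] as shares, 0 to 1, of the picture: columns of its width, rows of its height: a listed point, or the origin of a listed thing).
The state is a dict: "clock": time; "q": joint angles; "qd": joint speeds; "joint_torque": joint torques, N m; "tool_pos": TCP position; "eef_rot": TCP orientation; "contact_force": force on the tool from outside, world axes, zero at the start; "moment": the same for the moment, N m; "opening": opening from 0.0 (shut) to 1.0 (fully open); "finger_force": force on a finger pad.
Only numpy, scipy, OpenCV 4.12 (cv2) and the standard library are available. Lean on these libraries where they do the work, as an engineer would, in place of code of your own. Each camera call takes 0.05 s, during which the arm holds its last target. There are 200 camera calls.

### The job

Draw the reader's tray out by its handle and line up the loose test cassettes on it, each lying flat, window up, in the outline of its own size, square and pushed up against the back fence. Then, moving the tray by its handle, bring each cassette's window under the pointer in turn, from the shortest cassette to the longest, stopping the window centre right below the tip for about a second, and finally draw the tray fully out again with all cassettes still neatly in place. If a cassette gets knocked out of line, put it straight again before going on; do not press on the pointer arm, and leave everything else on the worktop where it is.

Things in the scene. Friction and masses are not known exactly. Their poses are not given: they have to be found in the camera images.
- cassette1: The shortest (40 mm) of four sizes of white rapid-test cassette (three or all four are present in a run): a flat box 40 x 24 x 14 mm with a dark-rimmed read window 14 x 8 mm in the middle of its top; 42 g or so. Origin: centre of its underside, straight below the window centre. x along its length, y across, z up. Which end points forward does not matter.
- cassette2: The second shortest (52 mm) of four sizes of white rapid-test cassette (three or all four are present in a run): a flat box 52 x 24 x 14 mm with a dark-rimmed read window 14 x 8 mm in the middle of its top; 46 g or so. Origin: centre of its underside, straight below the window centre. x along its length, y across, z up. Which end points forward does not matter.
- cassette3: The second longest (64 mm) of four sizes of white rapid-test cassette (three or all four are present in a run): a flat box 64 x 24 x 14 mm with a dark-rimmed read window 14 x 8 mm in the middle of its top; 49 g or so. Origin: centre of its underside, straight below the window centre. x along its length, y across, z up. Which end points forward does not matter.
- cassette4: The longest (76 mm) of four sizes of white rapid-test cassette (three or all four are present in a run): a flat box 76 x 24 x 14 mm with a dark-rimmed read window 14 x 8 mm in the middle of its top; 53 g or so. Origin: centre of its underside, straight below the window centre. x along its length, y across, z up. Which end points forward does not matter.
- lane1 (a point): Place of the 40 mm cassette on the tray, leftmost of four (+84 mm in y from the tray's middle), a white outline 27 x 40 mm. Site: foot of the back fence, middle of the outline, on the deck's top (34 mm over the worktop); x to the fence along the tray's travel, y left, z up. A cassette in place touches the fence: its origin at x = -20 mm, y = z = 0 here.
- lane2 (a point): Place of the 52 mm cassette on the tray, second from left of four (+28 mm in y from the tray's middle), a white outline 27 x 52 mm. Site: foot of the back fence, middle of the outline, on the deck's top (34 mm over the worktop); x to the fence along the tray's travel, y left, z up. A cassette in place touches the fence: its origin at x = -26 mm, y = z = 0 here.
- lane3 (a point): Place of the 64 mm cassette on the tray, second from right of four (-28 mm in y from the tray's middle), a white outline 27 x 64 mm. Site: foot of the back fence, middle of the outline, on the deck's top (34 mm over the worktop); x to the fence along the tray's travel, y left, z up. A cassette in place touches the fence: its origin at x = -32 mm, y = z = 0 here.
- lane4 (a point): Place of the 76 mm cassette on the tray, rightmost of four (-84 mm in y from the tray's middle), a white outline 27 x 76 mm. Site: foot of the back fence, middle of the outline, on the deck's top (34 mm over the worktop); x to the fence along the tray's travel, y left, z up. A cassette in place touches the fence: its origin at x = -38 mm, y = z = 0 here.
- handle_top (a point): Centre of the top of the tray's handle: a black upright block 20 x 20 mm, 45 mm high above the deck, at the tray's front, on its middle line 150 mm in front of the fence. Faces square to the tray. Held, it moves the tray both ways; it does not turn.
- tray (a joint): Sliding tray, forward travel in m: 0 = drawn out fully towards the robot (loading position), up to 0.14 = pushed in under the pointer; moves along lane x. Friction about 2.5 N, stays where it is left. The grey deck has a back fence 10 mm high, side rims 6 mm and a front rim 4 mm high (121 to 125 mm in front of the fence).
- cross_slide (a joint): Cross slide that carries the tray sideways, in m: positive = to the left (lane y), range -0.105 to 0.105. Friction about 2.5 N, stays where it is left.
- pointer_tip (a point): Lower tip of the fixed steel pointer, 56 mm over the worktop (8 mm above a cassette on the tray). It lies on the reader's middle line (cross slide 0), 85 mm beyond the fence of the drawn-out tray.
- pointer_arm: Fixed grey column and arm with the pointer. Origin: on the worktop below the fence's middle when the tray is out and centred; axes as the lanes'. Column 36 x 50 mm, centred at x = 178 mm, up to 110 mm; arm 22 mm wide, 94 to 110 mm high, reaching forward to x = 73 mm; pointer at x = 85 mm. Load with the tray drawn out, clear of it.
- timer: White countdown timer 64 x 68 x 18 mm lying on the worktop in front of the reader, to the right; origin at the centre of its underside. A bystander.
- jar: Specimen jar with orange lid, 60 mm across, 68 mm high; origin at the centre of its underside. A bystander.
Things that resemble listed ones, but are neither listed nor needed, are in the scene too. Leave any blue look-alike of the cassette2 alone. Leave any blue look-alike of the cassette4 alone.

How it is judged:
By the outcome, as a careful person would: the job done as asked, in the order asked, and still so for the second after the job is handed in, with the robot touching nothing.
Of cassette1, cassette2, cassette3, cassette4 only 3 to 4 are there at a start; the rules pass over those that are not, and their reading is None.
At some moment in a run one of cassette1, cassette2, cassette3, cassette4 may be knocked a few centimetres aside while the robot is not near it.
It also fails if it takes over 210 s, if anything falls off the work surface, if the arm or the gripper's body presses on something with over 40 N, if the wrist force passes 120 N, or if a joint passes its speed limit or range.

## Working session

There is one attempt and no reset: what is moved stays moved. The work goes in short steps, Python scripts to look and compute and a shell command to move; the robot and the scene stay as the last step left them, time stands still between calls to the robot, and variables do not carry over. Pictures are saved under pics/ and viewed, at most 14 in all, crops included, and the job is handed in when it is done.

```bash
ls; mkdir -p pics; python3 - <<'E'
from plant import r,eyes,nets
import cv2,numpy as np
s=r.get_state();print(s['clock'],s['tool_pos'],s['eef_rot'],s['opening'])
for n in('top','scene'):
    im,d=eyes.snapshot(n);cv2.imwrite(f'pics/{n}0.png',im);np.save(f'pics/{n}0d.npy',d)
    i=eyes.camera_info(n);print(n,np.round(i['K'],1).tolist(),np.round(i['world_to_cam'],3).tolist())
    for q in['cassette1','cassette2','cassette3','cassette4','lane1','lane4','handle_top','pointer_tip','timer','jar']:
        print(q,[(np.round(np.array(a['position'])*[640,400],1).tolist(),round(a['confidence'],2)) for a in nets.place_of(n,q)][:5])
print(eyes.camera_info('wrist'))
E
```

```text
pics
0.0 [0.20696767 0.58906626 0.23788401] [ 1.68051396e-01  9.85777797e-01 -9.24186003e-04 -9.41694367e-05] 1.0001425454444486
top [[455.2, 0.0, 320.5], [0.0, 455.2, 203.2], [0.0, 0.0, 1.0]] [[-0.008, -1.0, 0.007, 0.029], [-0.99, 0.007, -0.14, 0.521], [0.14, -0.008, -0.99, 1.233], [0.0, 0.0, 0.0, 1.0]]
cassette1 [([207.4, 218.0], 0.7), ([253.5, 185.2], 0.68), ([263.4, 270.7], 0.6), ([214.0, 178.2], 0.5), ([248.7, 242.7], 0.46)]
cassette2 [([207.4, 218.0], 0.7), ([253.5, 185.2], 0.68), ([263.4, 270.7], 0.6), ([214.0, 178.2], 0.5), ([248.7, 242.7], 0.46)]
cassette3 [([207.4, 218.0], 0.7), ([253.5, 185.2], 0.68), ([263.4, 270.7], 0.6), ([214.0, 178.2], 0.5), ([248.7, 242.7], 0.46)]
cassette4 [([207.4, 218.0], 0.7), ([253.5, 185.2], 0.68), ([263.4, 270.7], 0.6), ([214.0, 178.2], 0.5), ([248.7, 242.7], 0.46)]
lane1 [([368.9, 156.2], 0.9), ([349.4, 158.1], 0.87), ([387.6, 158.1], 0.81), ([327.0, 159.7], 0.65)]
lane4 [([368.9, 156.2], 0.9), ([349.4, 158.1], 0.87), ([387.6, 158.1], 0.81), ([327.0, 159.7], 0.65)]
handle_top [([363.6, 208.8], 0.93)]
pointer_tip []
timer [([251.2, 184.5], 0.7
[... 941 characters left out ...]
), ([364.3, 207.9], 0.66)]
handle_top [([355.2, 225.8], 0.57)]
pointer_tip [([392.8, 201.7], 0.63)]
timer [([388.8, 314.9], 0.74)]
jar [([302.2, 178.4], 0.75), ([392.5, 202.6], 0.74)]
{'K': array([[309.70691629,   0.        , 316.52707611],
       [  0.        , 309.70691629, 199.9667199 ],
       [  0.        ,   0.        ,   1.        ]]), 'T_tool_cam': array([[ 2.02378496e-04, -9.60281873e-01, -2.79031690e-01,
         7.31208485e-02],
       [ 9.99999902e-01,  3.04393333e-04, -3.22274950e-04,
        -1.28740251e-04],
       [ 3.94410179e-04, -2.79031597e-01,  9.60281840e-01,
        -1.45952907e-01],
       [ 0.00000000e+00,  0.00000000e+00,  0.00000000e+00,
         1.00000000e+00]])}
```

```bash
python3 - <<'E'
import cv2
im=cv2.imread('pics/top0.png');cv2.imwrite('pics/top0c.png',cv2.resize(im[100:300,170:440],None,fx=2.96,fy=2.96,interpolation=cv2.INTER_CUBIC))
E
```

```text
(no output)
```

View pics/top0c.png

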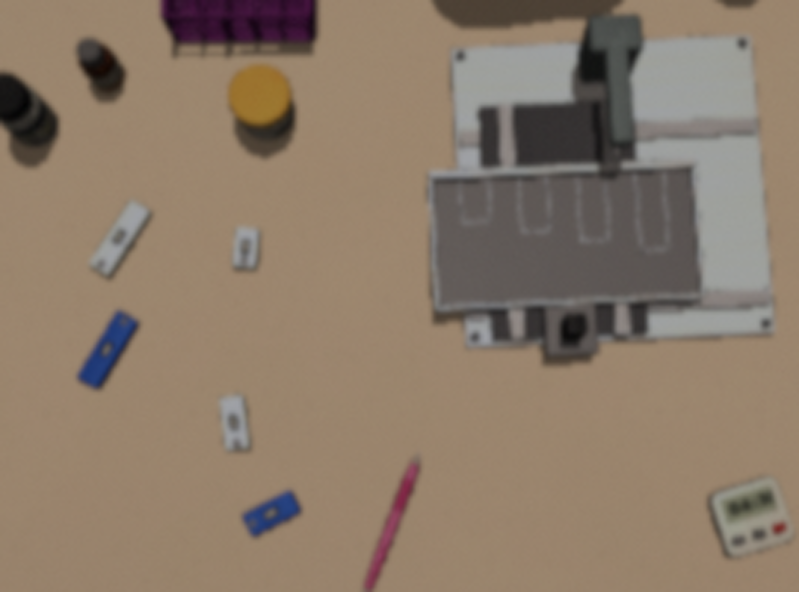

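View pics/scene0.png

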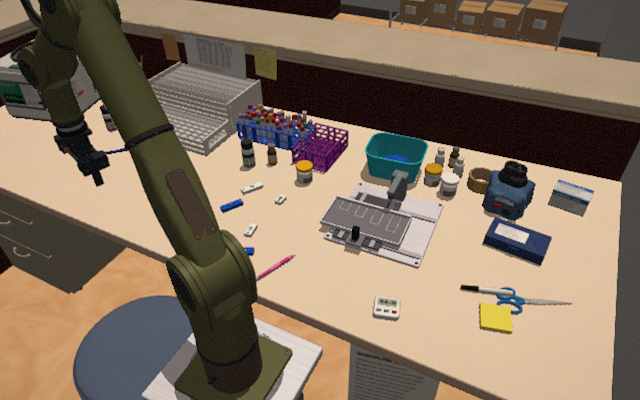

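Top crop (×2.96, offset 170,100): white cassettes at crop (120,238) long, (246,248) short and (234,422) medium. The blue look-alikes at (108,350) and (272,513) must be left alone. The tray is off to the left and partly pushed in, with its handle at (573,325). The scene view agrees. Next I measure sizes and poses.

```bash
cat > h.py <<'E'
import numpy as np,cv2
from plant import r,eyes,nets
from scipy.spatial.transform import Rotation as R
def ray(name,uv,pose=None):
    i=eyes.camera_info(name);K=i['K'];u=np.atleast_2d(uv).astype(float)
    p=(u-[K[0,2],K[1,2]])/K[0,0]
    if name!='wrist':
        M=np.linalg.inv(i['world_to_cam']);d=np.c_[p,np.ones(len(p))]
    else:
        t=np.linalg.norm(p,axis=1,keepdims=True)+1e-12
        d=np.c_[p/t*np.sin(t),np.cos(t)];T=np.eye(4);T[:3,:3]=R.from_quat(pose[1]).as_matrix();T[:3,3]=pose[0];M=T@i['T_tool_cam']
    return M[:3,3],d@M[:3,:3].T
def w(name,uv,z,pose=None):
    o,d=ray(name,uv,pose);return (o+d*((z-o[2])/d[:,2])[:,None])
def proj(P,pose):
    i=eyes.camera_info('wrist');K=i['K'];T=np.eye(4);T[:3,:3]=R.from_quat(pose[1]).as_matrix();T[:3,3]=pose[0]
    c=np.c_[np.atleast_2d(P),np.ones(len(np.atleast_2d(P)))]@np.linalg.inv(T@i['T_tool_cam']).T
    rr=np.linalg.norm(c[:,:2],axis=1,keepdims=True);t=np.arctan2(rr,c[:,2:3]);return c[:,:2]/rr*t*K[0,0]+[K[0,2],K[1,2]]
def pose():
    s=r.get_state();return s['tool_pos'],s['eef_rot']
def yaw(q): # angle of tool y (closing line) in world
    m=R.from_quat(q).as_matrix()[:,1];return np.arctan2(m[1],m[0])
def whites(im,name,z,pose=None,thr=150,sat=45):
    hsv=cv2.cvtColor(im,cv2.COLOR_BGR2HSV)
    m=((hsv[...,2]>thr)&(hsv[...,1]<sat)).astype(np.uint8)*255
    out=[]
    for c in cv2.findContours(m,cv2.RETR_EXTERNAL,cv2.CHAIN_APPROX_NONE)[0]:
        if cv2.contourArea(c)<25: continue
        P=w(name,c[:,0,:],z,pose)[:,:2]
        (x,y),(a,b),t=cv2.minAreaRect((P*1000).astype(np.float32))
        if a<b:a,b,t=b,a,t+90
        out.append((c[:,0].mean(0).round(0),round(x,1),round(y,1),round(a,1),round(b,1),round((t+90)%180-90,1)))
    return out
E
python3 - <<'E'
from h import *
im=cv2.imread('pics/top0.png')
for t in whites(im,'top',.014,thr=120,sat=60):
    if t[3]<120:print(*t)
for n,p,z in [('handle',(363.6,208.8),.079)]+[('lane',p,.034) for p in((327,159.7),(349.4,158.1),(368.9,156.2),(387.6,158.1))]:
    print(n,w('top',p,z).round(4))
c=np.array([[430,172],[693,165],[700,298],[435,312],[632,140],[608,145]])/2.96+[170,100]
print(w('top',c[:4],.042).round(3),w('top',c[4:],.11).round(3))
q=np.array([[453,48],[748,38],[773,333],[468,346]])/2.96+[170,100]
print(w('top',q,0.01).round(3))
print(w('scene',(392.8,201.7),.056))
E
```

```text
[424. 274.] 324.2 -261.5 65.9 64.8 -73.2
[249. 243.] 415.8 227.2 54.0 27.0 8.0
[333. 213.] 499.3 -11.6 42.4 28.5 89.6
[506. 208.] 507.2 -503.3 82.6 14.2 -69.8
[252. 183.] 585.7 218.6 37.7 25.8 -0.4
[209. 180.] 595.8 341.5 78.8 24.2 -32.3
[ 51. 142.] 709.6 799.9 51.9 14.8 89.7
[ 58. 131.] 740.7 784.0 36.4 14.3 4.1
[505. 132.] 729.2 -513.5 88.3 47.2 83.8
[116. 121.] 770.1 617.4 102.4 9.5 0.1
[425.  79.] 895.3 -285.8 62.5 59.1 89.7
[426.  42.] 1011.6 -295.0 18.2 15.9 89.8
[564.  46.] 1004.1 -702.4 58.3 53.8 -12.4
[399.  33.] 1038.3 -215.6 19.6 17.8 42.1
handle [[ 0.4994 -0.0904  0.079 ]]
lane [[0.6462 0.0057 0.034 ]]
lane [[ 0.6505 -0.0579  0.034 ]]
lane [[ 0.6556 -0.1134  0.034 ]]
lane [[ 0.6498 -0.1663  0.034 ]]
[[ 0.649  0.039  0.042]
 [ 0.654 -0.212  0.042]
 [ 0.526 -0.214  0.042]
 [ 0.515  0.035  0.042]] [[ 0.661 -0.144  0.11 ]
 [ 0.656 -0.122  0.11 ]]
[[ 0.782  0.015  0.01 ]
 [ 0.791 -0.277  0.01 ]
 [ 0.496 -0.29   0.01 ]
 [ 0.486  0.004  0.01 ]]
[[ 0.68054531 -0.14227901  0.056     ]]
```

Sizes give 52 mm at (416,227), 40 mm at (586,219) and 76 mm at (596,342) mm, so cassette3 looks absent. The tray is about 68 mm in and 46 mm left, with the reader yawed about 2.3°. I'll move over the tray for a close look.

```bash
python3 -m pendant '[{"claw":1,"dx":200,"dy":-350,"dz":40,"twist":0.379},{"claw":1,"dx":200,"dy":-350,"dz":40,"twist":0.379},{"claw":1,"dx":200,"dy":-350,"dz":40,"twist":0.379},{"claw":1,"dx":200,"dy":-350,"dz":40,"twist":0.379},{"claw":1,"dx":200,"dy":-350,"dz":40,"twist":0.379},{"claw":1,"dx":200,"dy":-350,"dz":40,"twist":0.379},{"claw":1,"dx":200,"dy":-350,"dz":40,"twist":0.379},{"claw":1,"dx":200,"dy":-350,"dz":40,"twist":0.379}]' 20
python3 - <<'E'
from h import *
p=pose();im,d=eyes.snapshot('wrist');cv2.imwrite('pics/w1.png',im)
print(r.get_state()['clock'],p[0],np.degrees(yaw(p[1])),r.get_state()['q'])
for t in whites(im,'wrist',.014,p,thr=120,sat=60):
    if t[3]<110 and t[3]>20:print(*t)
E
python3 -m pendant '[{"claw":1,"dx":60,"dy":-330},{"claw":1,"dx":60,"dy":-330},{"claw":1,"dx":60,"dy":-330},{"claw":1,"dx":60,"dy":-330},{"claw":1,"dx":60,"dy":-330},{"claw":1,"dx":60,"dy":-330},{"claw":1,"dx":60,"dy":-330},{"claw":1,"dx":60,"dy":-330}]'
python3 - <<'E'
from h import *
p=pose();im,d=eyes.snapshot('wrist');cv2.imwrite('pics/w2.png',im)
print(r.get_state()['clock'],p[0],np.degrees(yaw(p[1])),r.get_state()['q'])
for q in['lane1','handle_top','pointer_tip']:
    for a in nets.place_of('wrist',q)[:5]:
        u=np.array(a['position'])*[640,400];print(q,u.round(),a['confidence'],w('wrist',u,{'l':.034,'h':.079,'p':.056}[q[0]],p).round(4))
E
```

```text
clock: 1.9
tool_pos: [0.4055, 0.2423, 0.2787]
eef_rot: [-0.021, 1.0, 0.0, 0.0]
contact_force: [0.3, -0.2, -0.5]
opening: 0.998
finger_force: 0.0
1.95 [0.40545253 0.24229434 0.27868327] 92.3647729978136 [-0.37813354  0.44805112 -0.35487166  1.95295943  0.22674489  0.78029093
  0.73443682]
[189. 341.] 736.5 18.1 31.7 10.0 -18.0
[380. 281.] 581.2 349.3 50.0 25.3 -32.1
[296. 280.] 581.9 219.4 42.2 26.9 -5.4
[134. 228.] 511.4 -49.4 24.6 11.7 2.8
[155. 221.] 499.0 -8.3 40.0 28.0 -86.7
[391. 230.] 488.6 352.9 80.4 27.5 -39.8
[305. 173.] 414.9 228.0 54.4 27.4 7.4
[ 39. 122.] 325.5 -261.2 69.9 68.1 -73.4
2.0 [0.41074446 0.23227789 0.27874271] 91.54411444140207 [-0.38334269  0.44899032 -0.35813352  1.95277411  0.22537291  0.7790285
  0.72763607]
handle_top [101. 231.] 0.75 [[ 0.4948 -0.0824  0.079 ]]validation failed for argument at $[0]...
```

View pics/w2.png

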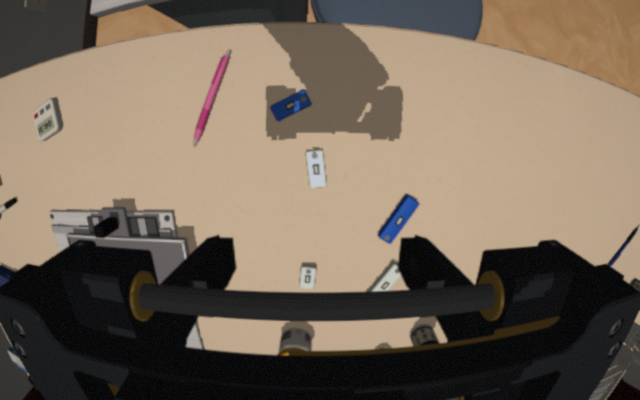

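The call was refused because every key is needed. This view shows the short cassette at (308,277), the 52 mm at (316,167), the long one at (385,280, partly hidden) and the blue ones at (291,104) and (398,218). I'll continue to the tray.

```bash
python3 -m pendant '[{"claw":1,"dx":30,"dy":-320,"dz":-20,"twist":0},{"claw":1,"dx":30,"dy":-320,"dz":-20,"twist":0},{"claw":1,"dx":30,"dy":-320,"dz":-20,"twist":0},{"claw":1,"dx":30,"dy":-320,"dz":-20,"twist":0},{"claw":1,"dx":30,"dy":-320,"dz":-20,"twist":0},{"claw":1,"dx":30,"dy":-320,"dz":-20,"twist":0},{"claw":1,"dx":30,"dy":-320,"dz":-20,"twist":0},{"claw":1,"dx":30,"dy":-320,"dz":-20,"twist":0}]' 
python3 - <<'E'
from h import *
p=pose();im,d=eyes.snapshot('wrist');cv2.imwrite('pics/w3.png',im)
print(r.get_state()['clock'],p[0],np.degrees(yaw(p[1])),r.get_state()['q'])
for q in['lane1','handle_top','pointer_tip']:
    for a in nets.place_of('wrist',q)[:5]:
        u=np.array(a['position'])*[640,400];print(q,u.round(),a['confidence'],w('wrist',u,{'l':.034,'h':.079,'p':.056}[q[0]],p).round(4))
E
```

```text
clock: 2.95
tool_pos: [0.4349, -0.0776, 0.2578]
eef_rot: [-0.019, 1.0, -0.0, -0.0]
contact_force: [-0.1, 0.3, -0.2]
opening: 0.997
finger_force: 0.0
3.0 [ 0.43486085 -0.07760124  0.25782695] 92.16899555957528 [ 0.31541041  0.44046875 -0.36138288  2.06196801  0.24100231  0.67862922
  1.4089326 ]
lane1 [361. 317.] 0.98 [[ 0.647  -0.0029  0.034 ]]
lane1 [285. 312.] 0.91 [[ 0.6409 -0.1158  0.034 ]]
lane1 [329. 320.] 0.88 [[ 0.654  -0.0508  0.034 ]]
handle_top [308. 235.] 0.77 [[ 0.4981 -0.0841  0.079 ]]
pointer_tip [271. 332.] 0.78 [[ 0.6644 -0.134   0.056 ]]
```

View pics/w3.png

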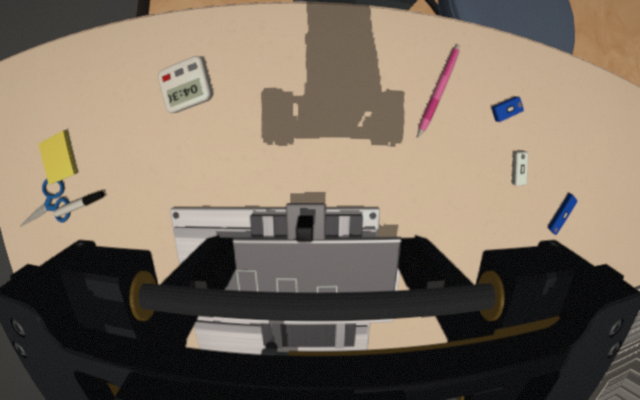

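The handle is at (305,229) and the lane outlines are at (247,280), (286,285) and (327,290). The pointer is near (271,335). I'll grip the handle.

```bash
python3 -m pendant '[{"claw":1,"dx":63,"dy":-8,"dz":-40,"twist":0},{"claw":1,"dx":63,"dy":-8,"dz":-90,"twist":0},{"claw":1,"dx":63,"dy":-8,"dz":-140,"twist":0},{"claw":1,"dx":63,"dy":-8,"dz":-185,"twist":0},{"claw":1,"dx":63,"dy":-8,"dz":-211,"twist":0},{"claw":1,"dx":63,"dy":-8,"dz":-211,"twist":0},{"claw":0.1,"dx":63,"dy":-8,"dz":-211,"twist":0},{"claw":0.1,"dx":63,"dy":-8,"dz":-211,"twist":0}]' 40
python3 -m pendant '[{"claw":0.1,"dx":0,"dy":0,"dz":0,"twist":0},{"claw":0.1,"dx":0,"dy":0,"dz":0,"twist":0},{"claw":0.1,"dx":0,"dy":0,"dz":0,"twist":0},{"claw":0.1,"dx":0,"dy":0,"dz":0,"twist":0}]' 40
```

```text
clock: 3.95
tool_pos: [0.4991, -0.0831, 0.0493]
eef_rot: [-0.021, 1.0, 0.0, 0.002]
contact_force: [-0.1, -0.8, 0.2]
opening: 0.841
finger_force: 0.0
clock: 4.35
tool_pos: [0.4979, -0.0841, 0.0478]
eef_rot: [-0.02, 1.0, -0.0, 0.0]
contact_force: [-0.2, 0.1, 1.0]
opening: 0.476
finger_force: 0.0
```

```bash
python3 -m pendant '[{"claw":0.1,"dx":0,"dy":0,"dz":0,"twist":0},{"claw":0.1,"dx":0,"dy":0,"dz":0,"twist":0},{"claw":0.1,"dx":0,"dy":0,"dz":0,"twist":0},{"claw":0.1,"dx":0,"dy":0,"dz":0,"twist":0},{"claw":0.1,"dx":0,"dy":0,"dz":0,"twist":0},{"claw":0.1,"dx":0,"dy":0,"dz":0,"twist":0}]' 40
python3 -m pendant '[{"claw":0.1,"dx":-10,"dy":0,"dz":0,"twist":0},{"claw":0.1,"dx":-20,"dy":0,"dz":0,"twist":0},{"claw":0.1,"dx":-30,"dy":-1,"dz":0,"twist":0},{"claw":0.1,"dx":-40,"dy":-1,"dz":0,"twist":0},{"claw":0.1,"dx":-50,"dy":-2,"dz":0,"twist":0},{"claw":0.1,"dx":-55,"dy":-2,"dz":0,"twist":0}]'
python3 -m pendant '[{"claw":0.1,"dx":-3,"dy":0,"dz":0,"twist":0},{"claw":0.1,"dx":-6,"dy":0,"dz":0,"twist":0},{"claw":0.1,"dx":-6,"dy":0,"dz":0,"twist":0},{"claw":0.1,"dx":-6,"dy":0,"dz":0,"twist":0}]'
```

```text
clock: 4.95
tool_pos: [0.4977, -0.0842, 0.0473]
eef_rot: [-0.02, 1.0, -0.0, 0.0]
contact_force: [-0.0, -2.4, 2.2]
opening: 0.223
finger_force: 40.0
clock: 5.55
tool_pos: [0.441, -0.0852, 0.0473]
eef_rot: [-0.021, 1.0, 0.0, -0.001]
contact_force: [2.4, -0.5, 1.5]
opening: 0.227
finger_force: 40.0
clock: 5.95
tool_pos: [0.4361, -0.0855, 0.0473]
eef_rot: [-0.021, 1.0, 0.0, -0.001]
contact_force: [-0.2, 2.1, 3.9]
opening: 0.223
finger_force: 40.0
```

```bash
python3 -m pendant '[{"claw":0.1,"dx":-3,"dy":0,"dz":0,"twist":0},{"claw":0.1,"dx":-3,"dy":0,"dz":0,"twist":0},{"claw":0.1,"dx":-3,"dy":0,"dz":0,"twist":0}]'
python3 -m pendant '[{"claw":0.1,"dx":-3,"dy":0,"dz":0,"twist":0},{"claw":0.1,"dx":-3,"dy":0,"dz":0,"twist":0},{"claw":0.1,"dx":-3,"dy":0,"dz":0,"twist":0}]'
python3 -m pendant '[{"claw":0.1,"dx":-3,"dy":0,"dz":0,"twist":0},{"claw":0.1,"dx":-3,"dy":0,"dz":0,"twist":0},{"claw":0.1,"dx":-3,"dy":0,"dz":0,"twist":0}]'
```

```text
clock: 6.25
tool_pos: [0.4335, -0.0856, 0.0473]
eef_rot: [-0.021, 1.0, 0.0, -0.0]
contact_force: [1.8, 2.7, 3.1]
opening: 0.222
finger_force: 40.0
clock: 6.55
tool_pos: [0.4332, -0.0856, 0.0473]
eef_rot: [-0.021, 1.0, 0.0, 0.002]
contact_force: [5.8, 1.5, 0.3]
opening: 0.221
finger_force: 40.0
clock: 6.85
tool_pos: [0.4332, -0.0856, 0.0473]
eef_rot: [-0.021, 1.0, 0.0, 0.004]
contact_force: [11.1, 0.4, -3.8]
opening: 0.224
finger_force: 40.0
```

```bash
python3 -m pendant '[{"claw":0.1,"dx":6,"dy":10,"dz":0,"twist":0},{"claw":0.1,"dx":5,"dy":20,"dz":0,"twist":0},{"claw":0.1,"dx":5,"dy":30,"dz":0,"twist":0},{"claw":0.1,"dx":4,"dy":40,"dz":0,"twist":0},{"claw":0.1,"dx":4,"dy":44,"dz":0,"twist":0},{"claw":0.1,"dx":4,"dy":44,"dz":0,"twist":0}]'
python3 -m pendant '[{"claw":0.1,"dx":0,"dy":4,"dz":0,"twist":0},{"claw":0.1,"dx":0,"dy":4,"dz":0,"twist":0},{"claw":0.1,"dx":0,"dy":4,"dz":0,"twist":0}]'
python3 -m pendant '[{"claw":0.1,"dx":0,"dy":4,"dz":0,"twist":0},{"claw":0.1,"dx":0,"dy":4,"dz":0,"twist":0},{"claw":0.1,"dx":0,"dy":4,"dz":0,"twist":0}]'
python3 -m pendant '[{"claw":0.1,"dx":0,"dy":4,"dz":0,"twist":0},{"claw":0.1,"dx":0,"dy":4,"dz":0,"twist":0},{"claw":0.1,"dx":0,"dy":4,"dz":0,"twist":0}]'
```

```text
clock: 7.45
tool_pos: [0.4315, -0.0417, 0.0473]
eef_rot: [-0.021, 1.0, -0.0, -0.0]
contact_force: [1.5, 0.7, 3.5]
opening: 0.221
finger_force: 40.0
clock: 7.75
tool_pos: [0.4314, -0.0385, 0.0473]
eef_rot: [-0.02, 1.0, -0.0, -0.0]
contact_force: [1.3, -0.8, 3.5]
opening: 0.224
finger_force: 40.0
clock: 8.05
tool_pos: [0.4312, -0.0374, 0.0473]
eef_rot: [-0.019, 1.0, -0.003, -0.001]
contact_force: [2.6, -7.4, 2.0]
opening: 0.221
finger_force: 40.0
clock: 8.35
tool_pos: [0.4312, -0.0373, 0.0473]
eef_rot: [-0.017, 1.0, -0.006, -0.001]
contact_force: [3.9, -14.5, 0.2]
opening: 0.22
finger_force: 40.3
```

Stops found: tray out and cross +0.105 put the TCP at (0.4312,-0.0373), with yaw 2.37°. This agrees with the vision estimate. I'll relax and release, then check the neighbours of the cassettes.

```bash
python3 -m pendant '[{"claw":0.1,"dx":0,"dy":-9,"dz":0,"twist":0},{"claw":0.1,"dx":0,"dy":-9,"dz":0,"twist":0},{"claw":0.1,"dx":0,"dy":-9,"dz":0,"twist":0},{"claw":0.1,"dx":0,"dy":-9,"dz":0,"twist":0}]'
python3 -m pendant '[{"claw":0.7,"dx":0,"dy":0,"dz":0,"twist":0},{"claw":0.7,"dx":0,"dy":0,"dz":0,"twist":0},{"claw":0.7,"dx":0,"dy":0,"dz":0,"twist":0},{"claw":0.7,"dx":0,"dy":0,"dz":0,"twist":0},{"claw":0.7,"dx":0,"dy":0,"dz":50,"twist":0},{"claw":0.7,"dx":0,"dy":0,"dz":100,"twist":0},{"claw":0.7,"dx":0,"dy":0,"dz":150,"twist":0},{"claw":0.7,"dx":0,"dy":0,"dz":150,"twist":0}]'
python3 - <<'E'
from h import *
p=pose();print(r.get_state()['clock'],p[0],np.degrees(yaw(p[1])))
d=np.load('pics/top0d.npy');o,dd=ray('top',[(x,y) for y in range(400) for x in range(640)])
i=eyes.camera_info('top');ax=i['world_to_cam'][2,:3]
P=o+dd*d.reshape(-1,1)
m=(P[:,2]>.03)&(P[:,0]>.3)&(P[:,0]<.9)&(P[:,1]>.05)&(P[:,1]<.55)&(d.ravel()>0)
g=np.zeros((60,50),np.uint8);ix=((P[m,0]-.3)/.01).astype(int);iy=((P[m,1]-.05)/.01).astype(int);g[ix,iy]=255
n,l,st,c=cv2.connectedComponentsWithStats(g)
for s,k in zip(st[1:],range(1,n)):
    zz=P[m,2][l[ix,iy]==k].max();print('y',.05+s[0]*.01,.05+(s[0]+s[2])*.01,'x',.3+s[1]*.01,.3+(s[1]+s[3])*.01,'z',zz.round(3))
E
```

```text
clock: 8.75
tool_pos: [0.4313, -0.0392, 0.0473]
eef_rot: [-0.02, 1.0, -0.0, -0.0]
contact_force: [0.0, -2.8, 4.0]
opening: 0.221
finger_force: 40.0
clock: 9.55
tool_pos: [0.4323, -0.0384, 0.2006]
eef_rot: [-0.021, 1.0, 0.001, 0.002]
contact_force: [-0.1, -0.3, -0.1]
opening: 0.7
finger_force: 0.0
9.55 [ 0.43232385 -0.03838319  0.20056852] 92.36598128106914
y 0.16 0.22999999999999998 x 0.6799999999999999 0.75 z 0.075
y 0.4 0.45 x 0.6799999999999999 0.73 z 0.113
y 0.33 0.38 x 0.74 0.78 z 0.087
y 0.15000000000000002 0.55 x 0.79 0.8999999999999999 z 0.135
```

```bash
python3 -m pendant '[{"claw":0.6,"dx":-3,"dy":50,"dz":0,"twist":0.047},{"claw":0.6,"dx":-6,"dy":100,"dz":0,"twist":0.094},{"claw":0.6,"dx":-9,"dy":150,"dz":0,"twist":0.094},{"claw":0.6,"dx":-12,"dy":200,"dz":0,"twist":0.094},{"claw":0.6,"dx":-16,"dy":245,"dz":-20,"twist":0.094},{"claw":0.6,"dx":-16,"dy":266,"dz":-60,"twist":0.094},{"claw":0.6,"dx":-16,"dy":267,"dz":-60,"twist":0.094}]'
python3 - <<'E'
from h import *
p=pose();im,d=eyes.snapshot('wrist');cv2.imwrite('pics/w4.png',im)
print(r.get_state()['clock'],p[0],np.degrees(yaw(p[1])))
for t in whites(im,'wrist',.014,p,thr=120,sat=60):
    if t[3]<110 and t[3]>20:print(*t)
E
```

```text
clock: 10.25
tool_pos: [0.4128, 0.231, 0.1342]
eef_rot: [-0.071, 0.997, -0.0, -0.003]
contact_force: [-0.7, -0.7, 1.5]
opening: 0.599
finger_force: 0.0
10.3 [0.41284742 0.23104164 0.13419889] 98.14289209483786
[ 28. 392.] 993.5 -396.4 75.1 56.8 -56.5
[396. 343.] 574.8 349.8 25.6 19.1 -32.1
[286. 337.] 580.7 220.8 41.9 25.2 -5.0
[ 31. 247.] 543.3 -148.0 47.2 35.6 3.4
[314. 195.] 415.0 229.5 49.3 24.9 8.2
```

View pics/w4.png

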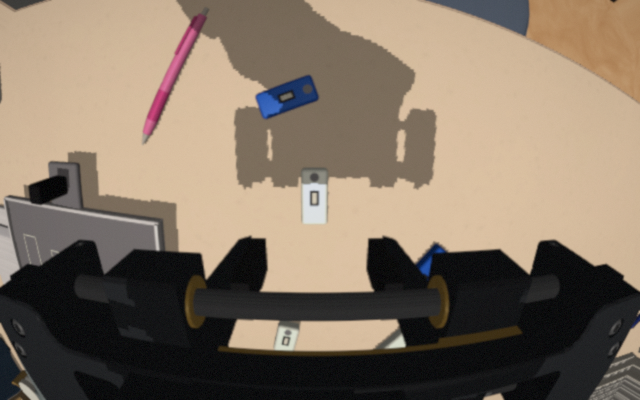

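The white 52 mm cassette is at (314,195), centred between the fingers, with its window at (315,198). The blue look-alikes at (288,96) and (430,260) are clear.

```bash
python3 -m pendant '[{"claw":0.6,"dx":0,"dy":1,"dz":-45,"twist":0},{"claw":0.6,"dx":0,"dy":1,"dz":-90,"twist":0},{"claw":0.6,"dx":0,"dy":1,"dz":-115,"twist":0},{"claw":0.6,"dx":0,"dy":1,"dz":-129,"twist":0},{"claw":0.6,"dx":0,"dy":1,"dz":-132,"twist":0},{"claw":0.6,"dx":0,"dy":1,"dz":-132,"twist":0},{"claw":0.2,"dx":0,"dy":1,"dz":-132,"twist":0}]' 15
python3 -m pendant '[{"claw":0.2,"dx":0,"dy":0,"dz":0,"twist":0},{"claw":0.2,"dx":0,"dy":0,"dz":0,"twist":0},{"claw":0.2,"dx":0,"dy":0,"dz":0,"twist":0},{"claw":0.2,"dx":0,"dy":0,"dz":0,"twist":0},{"claw":0.2,"dx":0,"dy":0,"dz":0,"twist":0}]' 15
```

```text
clock: 11.0
tool_pos: [0.4165, 0.2287, 0.0065]
eef_rot: [-0.067, 0.998, 0.0, 0.001]
contact_force: [0.2, -0.5, -0.4]
opening: 0.532
finger_force: 0.0
clock: 11.5
tool_pos: [0.4159, 0.2292, 0.0057]
eef_rot: [-0.068, 0.998, 0.0, 0.0]
contact_force: [0.3, -0.7, 5.0]
opening: 0.275
finger_force: 15.0
```

```bash
python3 -m pendant '[{"claw":0.2,"dx":0,"dy":0,"dz":45,"twist":0},{"claw":0.2,"dx":0,"dy":0,"dz":90,"twist":0},{"claw":0.2,"dx":20,"dy":-35,"dz":115,"twist":-0.05},{"claw":0.2,"dx":40,"dy":-78,"dz":115,"twist":-0.095},{"claw":0.2,"dx":62,"dy":-120,"dz":115,"twist":-0.095},{"claw":0.2,"dx":83,"dy":-160,"dz":115,"twist":-0.095},{"claw":0.2,"dx":104,"dy":-200,"dz":115,"twist":-0.095},{"claw":0.2,"dx":122,"dy":-236,"dz":115,"twist":-0.095}]'
python3 -m pendant '[{"claw":0.2,"dx":0,"dy":0,"dz":0,"twist":0},{"claw":0.2,"dx":0,"dy":0,"dz":-40,"twist":0},{"claw":0.2,"dx":0,"dy":0,"dz":-65,"twist":0},{"claw":0.2,"dx":0,"dy":0,"dz":-74,"twist":0},{"claw":0.2,"dx":0,"dy":0,"dz":-74,"twist":0}]'
python3 - <<'E'
from h import *
p=pose();im,d=eyes.snapshot('wrist');cv2.imwrite('pics/w5.png',im)
print(r.get_state()['clock'],p[0],np.degrees(yaw(p[1])),r.get_state()['opening'])
E
```

```text
clock: 12.3
tool_pos: [0.5381, -0.0097, 0.12]
eef_rot: [-0.019, 1.0, -0.0, -0.0]
contact_force: [0.7, 0.4, -1.7]
opening: 0.272
finger_force: 15.0
clock: 12.8
tool_pos: [0.5365, -0.0063, 0.0453]
eef_rot: [-0.021, 1.0, -0.0, -0.001]
contact_force: [0.0, -0.1, -1.1]
opening: 0.269
finger_force: 15.0
12.85 [ 0.5365472  -0.00628767  0.04534437] 92.37855403947263 0.267700811525526
```

View pics/w5.png

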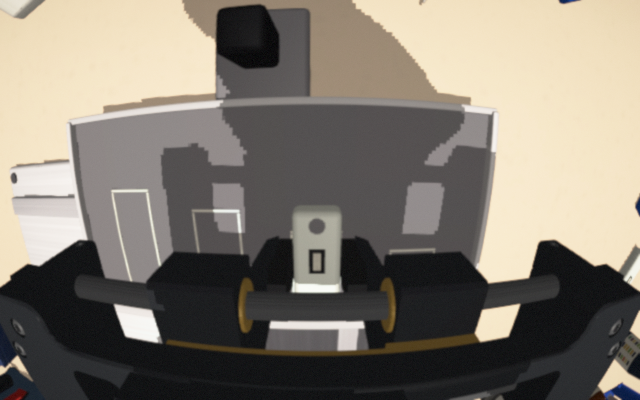

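The cassette hangs over lane 2: its window is at (317,262), midway between the lane 3 and lane 1 outlines at (218,210) and (412,250). I'll lower it and slide it to the fence.

```bash
python3 -m pendant '[{"claw":0.2,"dx":0,"dy":0,"dz":-3,"twist":0},{"claw":0.2,"dx":0,"dy":0,"dz":-5,"twist":0},{"claw":0.2,"dx":5,"dy":0.2,"dz":-5,"twist":0},{"claw":0.2,"dx":10,"dy":0.4,"dz":-5,"twist":0},{"claw":0.2,"dx":12,"dy":0.5,"dz":-5,"twist":0},{"claw":0.2,"dx":12,"dy":0.5,"dz":-5,"twist":0}]'
python3 -m pendant '[{"claw":0.2,"dx":2,"dy":0,"dz":0,"twist":0},{"claw":0.2,"dx":4,"dy":0.2,"dz":0,"twist":0},{"claw":0.2,"dx":4,"dy":0.2,"dz":0,"twist":0}]'
python3 -m pendant '[{"claw":0.2,"dx":2,"dy":0,"dz":0,"twist":0},{"claw":0.2,"dx":4,"dy":0.2,"dz":0,"twist":0},{"claw":0.2,"dx":4,"dy":0.2,"dz":0,"twist":0}]'
```

```text
clock: 13.45
tool_pos: [0.5503, -0.0064, 0.0414]
eef_rot: [-0.02, 1.0, 0.0, 0.0]
contact_force: [-0.4, 0.1, 0.1]
opening: 0.267
finger_force: 15.0
clock: 13.75
tool_pos: [0.5539, -0.0061, 0.0412]
eef_rot: [-0.02, 1.0, 0.0, 0.0]
contact_force: [-0.2, 0.4, -0.1]
opening: 0.272
finger_force: 15.0
clock: 14.05
tool_pos: [0.557, -0.0061, 0.0411]
eef_rot: [-0.02, 1.0, -0.0, -0.001]
contact_force: [-1.9, -0.5, -0.0]
opening: 0.271
finger_force: 15.0
```

```bash
python3 -m pendant '[{"claw":0.2,"dx":2,"dy":0,"dz":0,"twist":0},{"claw":0.2,"dx":4,"dy":0.2,"dz":0,"twist":0},{"claw":0.2,"dx":4,"dy":0.2,"dz":0,"twist":0}]'
python3 -m pendant '[{"claw":0.5,"dx":0,"dy":0,"dz":0,"twist":0},{"claw":0.5,"dx":0,"dy":0,"dz":0,"twist":0},{"claw":0.5,"dx":0,"dy":0,"dz":0,"twist":0},{"claw":0.5,"dx":0,"dy":0,"dz":0,"twist":0},{"claw":0.5,"dx":0,"dy":0,"dz":40,"twist":0},{"claw":0.5,"dx":-45,"dy":0,"dz":85,"twist":0},{"claw":0.5,"dx":-90,"dy":0,"dz":120,"twist":0},{"claw":0.5,"dx":-110,"dy":0,"dz":130,"twist":0}]'
python3 - <<'E'
from h import *
p=pose();im,d=eyes.snapshot('wrist');cv2.imwrite('pics/w6.png',im)
print(r.get_state()['clock'],p[0],np.degrees(yaw(p[1])),r.get_state()['opening'])
for a in nets.place_of('wrist','lane1')+nets.place_of('wrist','handle_top'):
    u=np.array(a['position'])*[640,400];print(u.round(),a['confidence'],w('wrist',u,.034,p).round(4),w('wrist',u,.079,p).round(4))
for t in whites(im,'wrist',.048,p,thr=120,sat=60):
    if t[3]<110 and t[3]>20:print(*t)
E
```

```text
clock: 14.35
tool_pos: [0.5617, -0.0059, 0.0411]
eef_rot: [-0.02, 1.0, -0.0, -0.0]
contact_force: [-1.5, 0.3, -0.3]
opening: 0.269
finger_force: 15.0
clock: 15.15
tool_pos: [0.4507, -0.0055, 0.1729]
eef_rot: [-0.02, 1.0, 0.0, 0.001]
contact_force: [-0.4, 0.6, 0.1]
opening: 0.497
finger_force: 0.0
15.2 [ 0.45065808 -0.00551689  0.17285962] 92.31808565636119 0.4963072133875668
[277. 186.] 0.77 [[ 0.4479 -0.043   0.034 ]] [[ 0.4368 -0.0375  0.079 ]]
[ 30. 395.] 994.8 -709.5 88.9 39.3 -62.2
[331. 336.] 616.1 17.5 45.5 12.9 3.2
[251. 335.] 620.4 -74.9 44.6 13.4 2.8
[125. 320.] 630.9 -247.1 55.1 5.6 2.3
[  9. 211.] 490.0 -444.2 75.6 23.8 -77.3
[578. 218.] 469.7 321.9 66.4 30.6 -1.5
[502.  90.] 334.1 168.9 52.9 24.0 -62.1
[105.  72.] 328.3 -229.2 65.9 62.1 -72.6
```

View pics/w6.png

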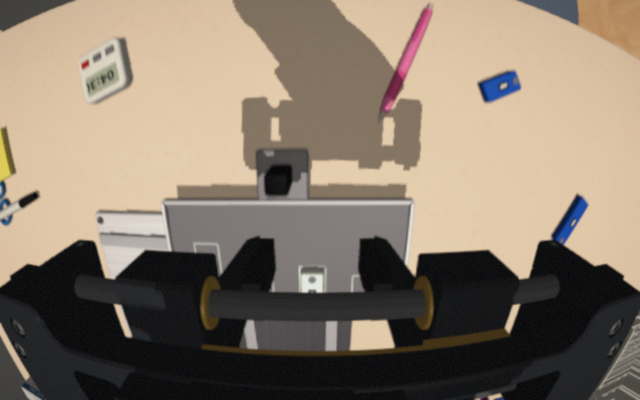

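Cassette2 lies in lane 2 at (313,280), and the tray has shifted in a few mm as expected. Now cassette1 at (0.581,0.220), yaw −5°.

```bash
python3 -m pendant '[{"claw":0.6,"dx":25,"dy":42,"dz":0,"twist":-0.129},{"claw":0.6,"dx":50,"dy":84,"dz":0,"twist":-0.129},{"claw":0.6,"dx":75,"dy":126,"dz":0,"twist":-0.129},{"claw":0.6,"dx":100,"dy":170,"dz":0,"twist":-0.129},{"claw":0.6,"dx":125,"dy":212,"dz":-10,"twist":-0.129},{"claw":0.6,"dx":131,"dy":226,"dz":-50,"twist":-0.129},{"claw":0.6,"dx":131,"dy":226,"dz":-90,"twist":-0.129},{"claw":0.6,"dx":131,"dy":226,"dz":-125,"twist":-0.129}]'
python3 -m pendant '[{"claw":0.6,"dx":0,"dy":0,"dz":-25,"twist":0},{"claw":0.6,"dx":0,"dy":0,"dz":-38,"twist":0},{"claw":0.6,"dx":0,"dy":0,"dz":-41,"twist":0},{"claw":0.6,"dx":0,"dy":0,"dz":-41,"twist":0}]'
python3 - <<'E'
from h import *
p=pose();im,d=eyes.snapshot('wrist');cv2.imwrite('pics/w7.png',im[100:,150:490])
print(r.get_state()['clock'],p[0],np.degrees(yaw(p[1])))
for t in whites(im,'wrist',.014,p,thr=110,sat=60):
    if t[3]<110 and t[3]>20:print(*t)
E
```

```text
clock: 16.1
tool_pos: [0.5833, 0.2212, 0.043]
eef_rot: [0.044, 0.999, 0.0, -0.0]
contact_force: [0.1, -0.6, -0.3]
opening: 0.599
finger_force: 0.0
clock: 16.5
tool_pos: [0.5832, 0.2206, 0.0052]
eef_rot: [0.044, 0.999, 0.0, 0.0]
contact_force: [-0.1, 0.2, 0.5]
opening: 0.601
finger_force: 0.0
16.55 [0.58319712 0.22061616 0.00524124] 84.90060275906228
[621. 397.] 896.0 650.0 97.4 5.6 51.0
[  2. 338.] 677.7 -131.6 25.9 10.6 -46.9
[321. 334.] 630.3 216.5 104.6 23.0 85.0
[631. 342.] 749.5 553.3 89.0 42.5 37.2
[317. 264.] 579.7 221.1 57.4 40.8 84.9
[434. 212.] 561.2 280.5 26.0 6.4 -1.4
[209. 212.] 551.6 171.2 26.3 4.9 -1.1
```

View pics/w7.png

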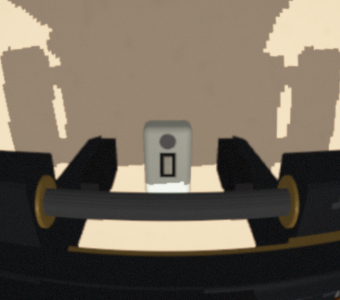

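Cassette1 is centred between the fingers, with its window at (318,265). I'll close and measure the grip offset.

```bash
python3 -m pendant '[{"claw":0.2,"dx":0,"dy":0,"dz":0,"twist":0},{"claw":0.2,"dx":0,"dy":0,"dz":0,"twist":0},{"claw":0.2,"dx":0,"dy":0,"dz":0,"twist":0},{"claw":0.2,"dx":0,"dy":0,"dz":0,"twist":0},{"claw":0.2,"dx":0,"dy":0,"dz":0,"twist":0},{"claw":0.2,"dx":0,"dy":0,"dz":0,"twist":0}]' 15
python3 - <<'E'
from h import *
print(w('wrist',[(318,265)],.014,pose()))
E
```

```text
clock: 17.15
tool_pos: [0.5829, 0.2203, 0.0058]
eef_rot: [0.044, 0.999, 0.0, 0.0]
contact_force: [-1.1, -1.6, 4.5]
opening: 0.273
finger_force: 15.0
[[0.58379396 0.22105863 0.014     ]]
```

```bash
python3 -m pendant '[{"claw":0.2,"dx":0,"dy":0,"dz":45,"twist":0},{"claw":0.2,"dx":0,"dy":0,"dz":85,"twist":0},{"claw":0.2,"dx":-8,"dy":-40,"dz":95,"twist":0.065},{"claw":0.2,"dx":-17,"dy":-85,"dz":95,"twist":0.13},{"claw":0.2,"dx":-26,"dy":-130,"dz":95,"twist":0.13},{"claw":0.2,"dx":-35,"dy":-171,"dz":95,"twist":0.13},{"claw":0.2,"dx":-35,"dy":-171,"dz":95,"twist":0.13},{"claw":0.2,"dx":-35,"dy":-171,"dz":60,"twist":0.13}]'
python3 -m pendant '[{"claw":0.2,"dx":0,"dy":0,"dz":-15,"twist":0},{"claw":0.2,"dx":0,"dy":0,"dz":-22,"twist":0},{"claw":0.2,"dx":0,"dy":0,"dz":-24,"twist":0},{"claw":0.2,"dx":4,"dy":0.2,"dz":-24,"twist":0},{"claw":0.2,"dx":8,"dy":0.4,"dz":-24,"twist":0},{"claw":0.2,"dx":11,"dy":0.5,"dz":-24,"twist":0},{"claw":0.2,"dx":11,"dy":0.5,"dz":-24,"twist":0}]'
python3 -m pendant '[{"claw":0.2,"dx":2,"dy":0,"dz":0,"twist":0},{"claw":0.2,"dx":4,"dy":0.2,"dz":0,"twist":0},{"claw":0.2,"dx":4,"dy":0.2,"dz":0,"twist":0}]'
python3 -m pendant '[{"claw":0.2,"dx":2,"dy":0,"dz":0,"twist":0},{"claw":0.2,"dx":4,"dy":0.2,"dz":0,"twist":0},{"claw":0.2,"dx":4,"dy":0.2,"dz":0,"twist":0}]'
```

```text
clock: 17.95
tool_pos: [0.5505, 0.0482, 0.0678]
eef_rot: [-0.019, 1.0, 0.001, 0.004]
contact_force: [0.9, 0.3, -0.3]
opening: 0.27
finger_force: 15.0
clock: 18.65
tool_pos: [0.5597, 0.0498, 0.0418]
eef_rot: [-0.02, 1.0, 0.0, 0.001]
contact_force: [-0.9, 0.7, -1.0]
opening: 0.27
finger_force: 15.0
clock: 18.95
tool_pos: [0.563, 0.0499, 0.0413]
eef_rot: [-0.02, 1.0, 0.0, 0.0]
contact_force: [-0.0, 0.5, -0.9]
opening: 0.268
finger_force: 15.0
clock: 19.25
tool_pos: [0.5661, 0.05, 0.041]
eef_rot: [-0.021, 1.0, -0.0, -0.001]
contact_force: [-2.4, 0.0, -0.0]
opening: 0.268
finger_force: 15.0
```

```bash
python3 -m pendant '[{"claw":0.2,"dx":2,"dy":0.1,"dz":0,"twist":0},{"claw":0.2,"dx":3,"dy":0.1,"dz":0,"twist":0},{"claw":0.2,"dx":3,"dy":0.1,"dz":0,"twist":0}]'
python3 -m pendant '[{"claw":0.5,"dx":0,"dy":0,"dz":0,"twist":0},{"claw":0.5,"dx":0,"dy":0,"dz":0,"twist":0},{"claw":0.5,"dx":0,"dy":0,"dz":0,"twist":0},{"claw":0.5,"dx":0,"dy":0,"dz":0,"twist":0},{"claw":0.5,"dx":0,"dy":0,"dz":40,"twist":0},{"claw":0.5,"dx":-40,"dy":30,"dz":75,"twist":0},{"claw":0.5,"dx":-70,"dy":65,"dz":120,"twist":0},{"claw":0.6,"dx":-90,"dy":105,"dz":160,"twist":0}]'
python3 -m pendant '[{"claw":0.6,"dx":0,"dy":45,"dz":0,"twist":-0.15},{"claw":0.6,"dx":0,"dy":90,"dz":0,"twist":-0.3},{"claw":0.6,"dx":0,"dy":135,"dz":0,"twist":-0.45},{"claw":0.6,"dx":0,"dy":170,"dz":0,"twist":-0.6},{"claw":0.6,"dx":0,"dy":170,"dz":0,"twist":-0.6}]'
python3 - <<'E'
from h import *
p=pose();im,d=eyes.snapshot('wrist');cv2.imwrite('pics/w8.png',im)
print(r.get_state()['clock'],p[0],np.degrees(yaw(p[1])),r.get_state()['q'])
for t in whites(im,'wrist',.014,p,thr=120,sat=60):
    if t[3]<110 and t[3]>20:print(*t)
E
```

```text
clock: 19.55
tool_pos: [0.5696, 0.0501, 0.0411]
eef_rot: [-0.021, 1.0, 0.0, -0.0]
contact_force: [-2.5, 0.3, -0.8]
opening: 0.271
finger_force: 15.0
clock: 20.35
tool_pos: [0.4913, 0.133, 0.1788]
eef_rot: [-0.02, 1.0, -0.001, -0.0]
contact_force: [0.4, 1.7, -0.3]
opening: 0.568
finger_force: 0.0
clock: 20.85
tool_pos: [0.4913, 0.3113, 0.1788]
eef_rot: [0.273, 0.962, 0.004, -0.0]
contact_force: [-0.6, -0.5, 0.3]
opening: 0.604
finger_force: 0.0
20.9 [0.49127814 0.31125719 0.17876001] 58.32122533374257 [-0.34126033  0.74637185 -0.51327186  1.75727448  0.4983822   0.76829314
 -0.08822193]
[632. 268.] 944.9 749.9 55.6 17.7 87.0
[  5. 267.] 308.8 -259.5 77.0 47.5 87.6
[630. 260.] 915.1 742.1 67.3 8.6 87.3
[625. 253.] 886.6 728.7 91.6 10.0 89.6
[390. 226.] 573.5 355.1 35.4 24.7 -32.6
[352. 184.] 501.7 341.1 38.8 25.2 -29.9
[139. 134.] 337.2 175.3 33.3 19.9 -2.7
```

View pics/w8.png

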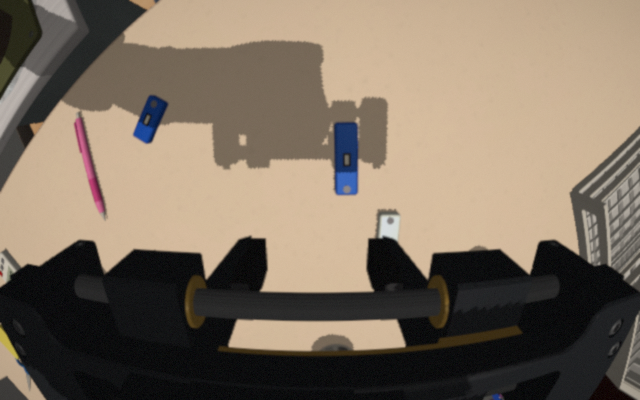

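The long cassette's near end shows at (389,226); the blue one at (346,158) stays put. I'll go over it, gripping slightly towards its near end to keep the gripper body away from the bottle.

```bash
python3 -m pendant '[{"claw":0.6,"dx":40,"dy":16,"dz":0,"twist":-0.01},{"claw":0.6,"dx":80,"dy":32,"dz":-10,"twist":-0.01},{"claw":0.6,"dx":92,"dy":37,"dz":-50,"twist":-0.01},{"claw":0.6,"dx":92,"dy":37,"dz":-90,"twist":-0.01},{"claw":0.6,"dx":92,"dy":37,"dz":-118,"twist":-0.01},{"claw":0.6,"dx":92,"dy":37,"dz":-118,"twist":-0.01}]'
python3 - <<'E'
from h import *
p=pose();im,d=eyes.snapshot('wrist');cv2.imwrite('pics/w9.png',im[100:,150:490])
print(r.get_state()['clock'],p[0],np.degrees(yaw(p[1])))
for t in whites(im,'wrist',.014,p,thr=110,sat=60):
    if t[3]<110 and t[3]>20:print(*t)
E
```

```text
clock: 21.5
tool_pos: [0.5828, 0.3356, 0.0551]
eef_rot: [0.281, 0.96, -0.004, -0.002]
contact_force: [-0.5, -1.7, 0.9]
opening: 0.599
finger_force: 0.0
21.55 [0.58277586 0.33557265 0.05509481] 57.393354357768175
[288. 345.] 655.0 260.1 22.8 7.9 60.1
[  8. 348.] 517.6 -178.0 71.9 56.0 -74.6
[345. 335.] 671.9 306.0 76.7 27.7 57.9
[ 23. 262.] 458.0 45.8 51.8 6.8 80.6
[316. 249.] 587.9 330.3 82.4 74.2 -30.9
[394. 179.] 581.6 393.5 21.3 2.7 -31.3
[160. 175.] 494.6 267.5 33.8 20.7 5.1
[259.  30.] 457.8 371.9 27.9 11.6 36.7
```

View pics/w9.png

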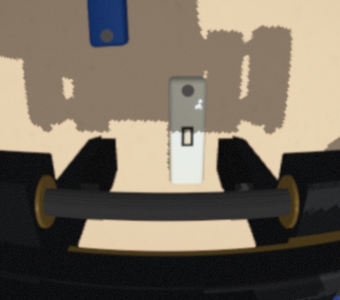

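The cassette's window is at full-frame (337,236), about 10 mm right of centre between the fingers. I'll compute the correction.

```bash
python3 - <<'E'
from h import *
p=pose();print(p[0],w('wrist',[(337,236),(338,177),(337,283)],.014,p).round(4))
E
```

```text
[0.584195   0.33734572 0.05794705] [[0.5971 0.3445 0.014 ]
 [0.5634 0.3659 0.014 ]
 [0.6284 0.3256 0.014 ]]
```

```bash
python3 -m pendant '[{"claw":0.6,"dx":3,"dy":11,"dz":0,"twist":0},{"claw":0.6,"dx":3,"dy":11,"dz":-20,"twist":0},{"claw":0.6,"dx":3,"dy":11,"dz":-42,"twist":0},{"claw":0.6,"dx":3,"dy":11,"dz":-52,"twist":0},{"claw":0.6,"dx":3,"dy":11,"dz":-52,"twist":0},{"claw":0.2,"dx":3,"dy":11,"dz":-52,"twist":0},{"claw":0.2,"dx":3,"dy":11,"dz":-52,"twist":0},{"claw":0.2,"dx":3,"dy":11,"dz":-52,"twist":0}]' 15
python3 -m pendant '[{"claw":0.2,"dx":0,"dy":0,"dz":0,"twist":0},{"claw":0.2,"dx":0,"dy":0,"dz":0,"twist":0},{"claw":0.2,"dx":0,"dy":0,"dz":0,"twist":0}]' 15
python3 - <<'E'
from h import *
p=pose();print(p[0],np.degrees(yaw(p[1])))
E
```

```text
clock: 22.35
tool_pos: [0.5886, 0.3517, 0.009]
eef_rot: [0.281, 0.96, 0.001, 0.001]
contact_force: [-0.1, -0.4, 0.0]
opening: 0.355
finger_force: 0.1
clock: 22.65
tool_pos: [0.5883, 0.3514, 0.0085]
eef_rot: [0.281, 0.96, 0.0, 0.0]
contact_force: [-0.5, -1.6, 6.0]
opening: 0.267
finger_force: 15.0
[0.5882817  0.35135348 0.00851752] 57.40484323318759
```

```bash
python3 -m pendant '[{"claw":0.2,"dx":0,"dy":0,"dz":45,"twist":0},{"claw":0.2,"dx":0,"dy":0,"dz":90,"twist":0},{"claw":0.2,"dx":-6,"dy":-42,"dz":110,"twist":0.14},{"claw":0.2,"dx":-12,"dy":-88,"dz":115,"twist":0.28},{"claw":0.2,"dx":-18,"dy":-134,"dz":115,"twist":0.42},{"claw":0.2,"dx":-24,"dy":-180,"dz":115,"twist":0.56},{"claw":0.2,"dx":-30,"dy":-226,"dz":115,"twist":0.61},{"claw":0.2,"dx":-36,"dy":-272,"dz":115,"twist":0.61}]' 25
python3 -m pendant '[{"claw":0.2,"dx":-4,"dy":-46,"dz":0,"twist":0},{"claw":0.2,"dx":-8,"dy":-92,"dz":0,"twist":0},{"claw":0.2,"dx":-12,"dy":-138,"dz":0,"twist":0},{"claw":0.2,"dx":-16,"dy":-180,"dz":0,"twist":0},{"claw":0.2,"dx":-18,"dy":-198,"dz":0,"twist":0},{"claw":0.2,"dx":-18,"dy":-198,"dz":0,"twist":0},{"claw":0.2,"dx":-18,"dy":-198,"dz":-40,"twist":0},{"claw":0.2,"dx":-18,"dy":-198,"dz":-60,"twist":0}]'
python3 - <<'E'
from h import *
p=pose();im,d=eyes.snapshot('wrist');cv2.imwrite('pics/w10.png',im)
print(r.get_state()['clock'],p[0],np.degrees(yaw(p[1])))
E
```

```text
clock: 23.45
tool_pos: [0.5514, 0.0773, 0.1226]
eef_rot: [-0.021, 1.0, 0.0, -0.0]
contact_force: [0.7, -0.0, 0.5]
opening: 0.269
finger_force: 25.0
clock: 24.25
tool_pos: [0.5337, -0.1169, 0.0614]
eef_rot: [-0.021, 1.0, 0.001, -0.0]
contact_force: [0.1, -0.2, -0.7]
opening: 0.264
finger_force: 25.0
24.3 [ 0.53374689 -0.11689836  0.06135167] 92.44839327637918
```

View pics/w10.png

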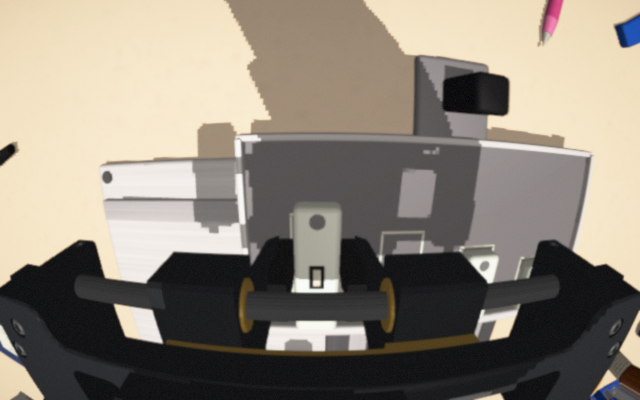

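The cassette is over lane 4, with its window at (317,277) and the outline edge showing at (291,215). Cassette2 is visible in its lane at (484,265). I'll lower it.

```bash
python3 -m pendant '[{"claw":0.2,"dx":0,"dy":0,"dz":-8,"twist":0},{"claw":0.2,"dx":0,"dy":0,"dz":-14,"twist":0},{"claw":0.2,"dx":0,"dy":0,"dz":-14,"twist":0}]'

```

```text
clock: 24.6
tool_pos: [0.5342, -0.118, 0.0489]
eef_rot: [-0.021, 1.0, 0.0, 0.0]
contact_force: [-0.5, 0.7, -0.5]
opening: 0.269
finger_force: 25.0
```

```bash
python3 -m pendant '[{"claw":0.2,"dx":0,"dy":-1,"dz":-3,"twist":0},{"claw":0.2,"dx":0,"dy":-1,"dz":-6,"twist":0},{"claw":0.2,"dx":4,"dy":-0.8,"dz":-6,"twist":0},{"claw":0.2,"dx":8,"dy":-0.6,"dz":-6,"twist":0},{"claw":0.2,"dx":11,"dy":-0.5,"dz":-6,"twist":0},{"claw":0.2,"dx":11,"dy":-0.5,"dz":-6,"twist":0}]'
python3 -m pendant '[{"claw":0.2,"dx":2,"dy":0,"dz":0,"twist":0},{"claw":0.2,"dx":4,"dy":0.2,"dz":0,"twist":0},{"claw":0.2,"dx":4,"dy":0.2,"dz":0,"twist":0}]'
python3 -m pendant '[{"claw":0.2,"dx":2,"dy":0,"dz":0,"twist":0},{"claw":0.2,"dx":4,"dy":0.2,"dz":0,"twist":0},{"claw":0.2,"dx":4,"dy":0.2,"dz":0,"twist":0}]'
```

```text
clock: 25.2
tool_pos: [0.5458, -0.1191, 0.0429]
eef_rot: [-0.021, 1.0, 0.0, 0.001]
contact_force: [-0.5, 0.9, -0.3]
opening: 0.266
finger_force: 25.0
clock: 25.5
tool_pos: [0.5492, -0.119, 0.0428]
eef_rot: [-0.021, 1.0, 0.0, 0.0]
contact_force: [0.3, -0.4, -0.3]
opening: 0.269
finger_force: 25.0
clock: 25.8
tool_pos: [0.5525, -0.119, 0.0426]
eef_rot: [-0.021, 1.0, -0.0, -0.001]
contact_force: [-2.6, -0.3, -0.4]
opening: 0.265
finger_force: 25.0
```

```bash
python3 -m pendant '[{"claw":0.2,"dx":2,"dy":0.1,"dz":0,"twist":0},{"claw":0.2,"dx":3,"dy":0.1,"dz":0,"twist":0},{"claw":0.2,"dx":3,"dy":0.1,"dz":0,"twist":0}]'
python3 -m pendant '[{"claw":0.5,"dx":0,"dy":0,"dz":0,"twist":0},{"claw":0.5,"dx":0,"dy":0,"dz":0,"twist":0},{"claw":0.5,"dx":0,"dy":0,"dz":0,"twist":0},{"claw":0.5,"dx":0,"dy":0,"dz":0,"twist":0},{"claw":0.5,"dx":0,"dy":0,"dz":40,"twist":0},{"claw":0.5,"dx":-45,"dy":0,"dz":80,"twist":0},{"claw":0.7,"dx":-75,"dy":40,"dz":90,"twist":0},{"claw":0.7,"dx":-105,"dy":80,"dz":100,"twist":0}]'
python3 -m pendant '[{"claw":0.7,"dx":-20,"dy":0,"dz":60,"twist":0},{"claw":0.7,"dx":-40,"dy":0,"dz":120,"twist":0},{"claw":0.7,"dx":-40,"dy":0,"dz":120,"twist":0},{"claw":0.7,"dx":-40,"dy":0,"dz":120,"twist":0},{"claw":0.7,"dx":-40,"dy":0,"dz":120,"twist":0}]'
python3 - <<'E'
from h import *
p=pose();im,d=eyes.snapshot('wrist');cv2.imwrite('pics/w11.png',im[180:360,130:530])
print(r.get_state()['clock'],p[0],np.degrees(yaw(p[1])))
for a in nets.place_of('wrist','handle_top'):
    u=np.array(a['position'])*[640,400];print('h',a['confidence'],w('wrist',u,.079,p).round(4))
for a in nets.place_of('wrist','cassette1'):
    u=np.array(a['position'])*[640,400];print('c',u,a['confidence'],w('wrist',u,.034,p).round(4))
im2,d=eyes.snapshot('top');cv2.imwrite('pics/t11.png',im2)
c=np.hstack([cv2.resize(im[200:350,180:480],(600,300),interpolation=cv2.INTER_CUBIC)]);c2=cv2.resize(im2[140:230,300:480],(600,300),interpolation=cv2.INTER_CUBIC);cv2.imwrite('pics/c11.png',np.vstack([c,c2]))
E
```

```text
clock: 26.1
tool_pos: [0.5561, -0.1188, 0.0427]
eef_rot: [-0.021, 1.0, 0.0, 0.0]
contact_force: [-1.9, 0.5, -0.8]
opening: 0.268
finger_force: 25.0
clock: 26.9
tool_pos: [0.4553, -0.0459, 0.1422]
eef_rot: [-0.018, 1.0, -0.0, 0.001]
contact_force: [-0.1, 0.7, -0.5]
opening: 0.658
finger_force: 0.0
clock: 27.4
tool_pos: [0.4162, -0.0456, 0.2612]
eef_rot: [-0.02, 1.0, -0.0, 0.001]
contact_force: [-0.4, -0.2, -0.1]
opening: 0.698
finger_force: 0.0
27.45 [ 0.41621459 -0.04558341  0.26121344] 92.32755892933075
h 0.59 [[ 0.4507 -0.0367  0.079 ]]
c [261.696 278.28 ] 0.69 [[ 0.5694 -0.1162  0.034 ]]
c [540.928 222.   ] 0.6 [[0.4735 0.3107 0.034 ]]
c [340.224 284.4  ] 0.58 [[ 0.5739 -0.0057  0.034 ]]
c [481.792 117.32 ] 0.58 [[0.3301 0.168  0.034 ]]
c [382.976 287.12 ] 0.48 [[0.5779 0.0564 0.034 ]]
```

View pics/c11.png

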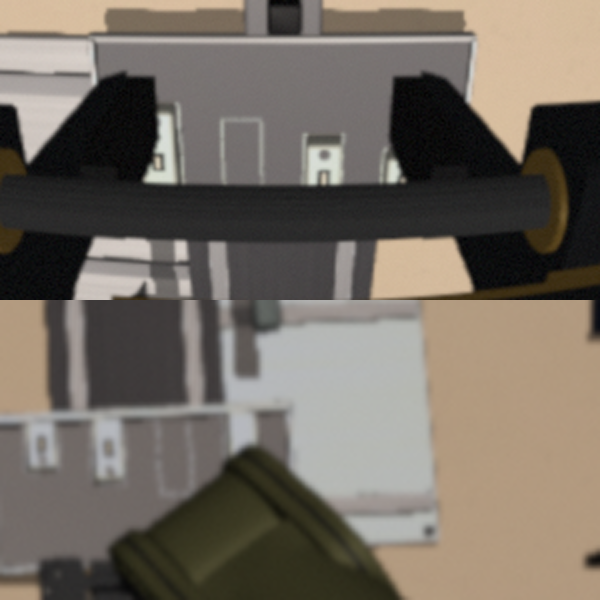

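All three are in place: in the wrist crop cassette4 is at (165,145), lane 3 is empty, cassette2 is at (323,160) and cassette1 at (395,170). The top view agrees at the fence. I'll regrip the handle at about (0.450,−0.038).

```bash
python3 -m pendant '[{"claw":0.8,"dx":34,"dy":7,"dz":-45,"twist":0},{"claw":0.8,"dx":34,"dy":7,"dz":-95,"twist":0},{"claw":0.8,"dx":34,"dy":7,"dz":-140,"twist":0},{"claw":0.8,"dx":34,"dy":7,"dz":-185,"twist":0},{"claw":0.8,"dx":34,"dy":7,"dz":-205,"twist":0},{"claw":0.8,"dx":34,"dy":7,"dz":-214,"twist":0},{"claw":0.8,"dx":34,"dy":7,"dz":-214,"twist":0},{"claw":0.5,"dx":34,"dy":7,"dz":-214,"twist":0}]' 40
python3 - <<'E'
from h import *
p=pose();im,d=eyes.snapshot('wrist');cv2.imwrite('pics/w12.png',im)
g=im.max(2);print(p[0]);
for a in nets.place_of('wrist','handle_top'):
    u=np.array(a['position'])*[640,400];print('h',u,a['confidence'],w('wrist',u,.079,p).round(4))
E
python3 -m pendant '[{"claw":0.1,"dx":0,"dy":0,"dz":0,"twist":0},{"claw":0.1,"dx":0,"dy":0,"dz":0,"twist":0},{"claw":0.1,"dx":0,"dy":0,"dz":0,"twist":0},{"claw":0.1,"dx":0,"dy":0,"dz":0,"twist":0},{"claw":0.1,"dx":0,"dy":0,"dz":0,"twist":0},{"claw":0.1,"dx":0,"dy":0,"dz":0,"twist":0},{"claw":0.1,"dx":0,"dy":0,"dz":0,"twist":0},{"claw":0.1,"dx":0,"dy":0,"dz":0,"twist":0}]' 40
```

```text
clock: 28.4
tool_pos: [0.4497, -0.0379, 0.0466]
eef_rot: [-0.021, 1.0, 0.0, -0.001]
contact_force: [1.4, 0.7, 0.2]
opening: 0.736
finger_force: 0.0
[ 0.44972468 -0.03792889  0.04655556]
h [316.416 291.8  ] 0.86 [[ 0.4509 -0.0377  0.079 ]]
clock: 29.3
tool_pos: [0.45, -0.0384, 0.0471]
eef_rot: [-0.021, 1.0, -0.0, 0.0]
contact_force: [-0.7, 0.1, 3.0]
opening: 0.222
finger_force: 40.0
```

```bash
python3 -m pendant '[{"claw":0.1,"dx":-2,"dy":0,"dz":0,"twist":0},{"claw":0.1,"dx":-5,"dy":-0.2,"dz":0,"twist":0},{"claw":0.1,"dx":-8,"dy":-0.3,"dz":0,"twist":0},{"claw":0.1,"dx":-11,"dy":-0.4,"dz":0,"twist":0},{"claw":0.1,"dx":-14,"dy":-0.6,"dz":0,"twist":0},{"claw":0.1,"dx":-16,"dy":-0.7,"dz":0,"twist":0},{"claw":0.1,"dx":-17,"dy":-0.7,"dz":0,"twist":0},{"claw":0.1,"dx":-17,"dy":-0.7,"dz":0,"twist":0}]'
python3 -m pendant '[{"claw":0.1,"dx":-1,"dy":0,"dz":0,"twist":0},{"claw":0.1,"dx":-2,"dy":0,"dz":0,"twist":0},{"claw":0.1,"dx":-3,"dy":0,"dz":0,"twist":0},{"claw":0.1,"dx":-3,"dy":0,"dz":0,"twist":0}]'
python3 -m pendant '[{"claw":0.1,"dx":-1,"dy":0,"dz":0,"twist":0},{"claw":0.1,"dx":-2,"dy":0,"dz":0,"twist":0},{"claw":0.1,"dx":-2,"dy":0,"dz":0,"twist":0},{"claw":0.1,"dx":-2,"dy":0,"dz":0,"twist":0}]'
python3 -m pendant '[{"claw":0.1,"dx":-1,"dy":0,"dz":0,"twist":0},{"claw":0.1,"dx":-2,"dy":0,"dz":0,"twist":0},{"claw":0.1,"dx":-2,"dy":0,"dz":0,"twist":0},{"claw":0.1,"dx":-2,"dy":0,"dz":0,"twist":0}]'
```

```text
clock: 30.1
tool_pos: [0.4325, -0.0391, 0.0471]
eef_rot: [-0.021, 1.0, -0.0, -0.0]
contact_force: [1.1, -1.4, 5.0]
opening: 0.226
finger_force: 40.0
clock: 30.5
tool_pos: [0.431, -0.0391, 0.0471]
eef_rot: [-0.021, 1.0, -0.0, 0.001]
contact_force: [4.2, -2.2, 3.8]
opening: 0.222
finger_force: 40.0
clock: 30.9
tool_pos: [0.431, -0.0389, 0.0471]
eef_rot: [-0.02, 1.0, -0.0, 0.002]
contact_force: [7.9, -1.1, 0.7]
opening: 0.224
finger_force: 40.0
clock: 31.3
tool_pos: [0.431, -0.0387, 0.0471]
eef_rot: [-0.02, 1.0, 0.0, 0.004]
contact_force: [11.8, -2.5, -0.7]
opening: 0.225
finger_force: 40.0
```

Calibration for this grip: t=0, cross=0 at TCP (0.4353,−0.1422). I'll move the tray sideways to cross −84 mm at the out position, then press the stop once more to check the yaw.

```bash
python3 -m pendant '[{"claw":0.1,"dx":5,"dy":0,"dz":0,"twist":0},{"claw":0.1,"dx":8,"dy":-2,"dz":0,"twist":0},{"claw":0.1,"dx":8.3,"dy":-6,"dz":0,"twist":0},{"claw":0.1,"dx":8.5,"dy":-12,"dz":0,"twist":0},{"claw":0.1,"dx":8.8,"dy":-20,"dz":0,"twist":0},{"claw":0.1,"dx":9.2,"dy":-29,"dz":0,"twist":0},{"claw":0.1,"dx":9.6,"dy":-38,"dz":0,"twist":0},{"claw":0.1,"dx":10,"dy":-47,"dz":0,"twist":0}]'
python3 -m pendant '[{"claw":0.1,"dx":0.4,"dy":-9,"dz":0,"twist":0},{"claw":0.1,"dx":0.8,"dy":-18,"dz":0,"twist":0},{"claw":0.1,"dx":1.1,"dy":-27,"dz":0,"twist":0},{"claw":0.1,"dx":1.5,"dy":-36,"dz":0,"twist":0},{"claw":0.1,"dx":1.9,"dy":-45,"dz":0,"twist":0},{"claw":0.1,"dx":2.2,"dy":-54,"dz":0,"twist":0},{"claw":0.1,"dx":2.6,"dy":-63,"dz":0,"twist":0},{"claw":0.1,"dx":3,"dy":-72,"dz":0,"twist":0}]'
python3 -m pendant '[{"claw":0.1,"dx":0.4,"dy":-9,"dz":0,"twist":0},{"claw":0.1,"dx":0.8,"dy":-18,"dz":0,"twist":0},{"claw":0.1,"dx":1.1,"dy":-27,"dz":0,"twist":0},{"claw":0.1,"dx":1.5,"dy":-36,"dz":0,"twist":0},{"claw":0.1,"dx":1.9,"dy":-45,"dz":0,"twist":0},{"claw":0.1,"dx":2.2,"dy":-54,"dz":0,"twist":0},{"claw":0.1,"dx":2.5,"dy":-61,"dz":0,"twist":0},{"claw":0.1,"dx":2.7,"dy":-65,"dz":0,"twist":0}]'
python3 -m pendant '[{"claw":0.1,"dx":0,"dy":-1,"dz":0,"twist":0},{"claw":0.1,"dx":0,"dy":-1,"dz":0,"twist":0}]'
```

```text
clock: 32.1
tool_pos: [0.4345, -0.0839, 0.0471]
eef_rot: [-0.022, 1.0, 0.002, -0.001]
contact_force: [-1.3, 2.9, 7.6]
opening: 0.225
finger_force: 40.0
clock: 32.9
tool_pos: [0.4375, -0.1559, 0.0471]
eef_rot: [-0.022, 1.0, 0.002, -0.001]
contact_force: [-1.2, 3.8, 7.8]
opening: 0.219
finger_force: 40.0
clock: 33.7
tool_pos: [0.4402, -0.2215, 0.0471]
eef_rot: [-0.021, 1.0, 0.001, -0.001]
contact_force: [-2.9, 2.1, 9.7]
opening: 0.223
finger_force: 40.0
clock: 33.9
tool_pos: [0.4402, -0.2225, 0.0471]
eef_rot: [-0.021, 1.0, 0.001, -0.001]
contact_force: [-1.6, 1.9, 7.4]
opening: 0.222
finger_force: 40.0
```

```bash
python3 -m pendant '[{"claw":0.1,"dx":-1,"dy":-1,"dz":0,"twist":0},{"claw":0.1,"dx":-2,"dy":-2,"dz":0,"twist":0},{"claw":0.1,"dx":-3,"dy":-3,"dz":0,"twist":0},{"claw":0.1,"dx":-3,"dy":-3.5,"dz":0,"twist":0}]'
python3 -m pendant '[{"claw":0.1,"dx":-1,"dy":0,"dz":0,"twist":0},{"claw":0.1,"dx":-2,"dy":0,"dz":0,"twist":0},{"claw":0.1,"dx":-3,"dy":0,"dz":0,"twist":0},{"claw":0.1,"dx":-3,"dy":0,"dz":0,"twist":0}]'
python3 -m pendant '[{"claw":0.1,"dx":-1,"dy":0,"dz":0,"twist":0},{"claw":0.1,"dx":-1,"dy":0,"dz":0,"twist":0},{"claw":0.1,"dx":-1,"dy":0,"dz":0,"twist":0},{"claw":0.1,"dx":-1,"dy":0,"dz":0,"twist":0}]'
```

```text
clock: 34.3
tool_pos: [0.4391, -0.2261, 0.0471]
eef_rot: [-0.021, 1.0, 0.001, 0.001]
contact_force: [2.3, 3.2, 5.1]
opening: 0.22
finger_force: 40.0
clock: 34.7
tool_pos: [0.4388, -0.2263, 0.0472]
eef_rot: [-0.021, 1.0, 0.001, 0.003]
contact_force: [7.1, 2.4, -0.1]
opening: 0.223
finger_force: 40.0
clock: 35.1
tool_pos: [0.4388, -0.2263, 0.0472]
eef_rot: [-0.021, 1.0, 0.001, 0.004]
contact_force: [9.8, 1.8, -2.3]
opening: 0.223
finger_force: 40.0
```

```bash
python3 -m pendant '[{"claw":0.1,"dx":5,"dy":0,"dz":0,"twist":0},{"claw":0.1,"dx":7,"dy":0,"dz":0,"twist":0},{"claw":0.1,"dx":10,"dy":0.2,"dz":0,"twist":0},{"claw":0.1,"dx":14,"dy":0.4,"dz":0,"twist":0},{"claw":0.1,"dx":19,"dy":0.6,"dz":0,"twist":0},{"claw":0.1,"dx":25,"dy":0.8,"dz":0,"twist":0},{"claw":0.1,"dx":32,"dy":1.1,"dz":0,"twist":0},{"claw":0.1,"dx":39,"dy":1.4,"dz":0,"twist":0}]'
python3 -m pendant '[{"claw":0.1,"dx":7,"dy":0.3,"dz":0,"twist":0},{"claw":0.1,"dx":14,"dy":0.6,"dz":0,"twist":0},{"claw":0.1,"dx":21,"dy":0.9,"dz":0,"twist":0},{"claw":0.1,"dx":28,"dy":1.2,"dz":0,"twist":0},{"claw":0.1,"dx":35,"dy":1.5,"dz":0,"twist":0},{"claw":0.1,"dx":42,"dy":1.8,"dz":0,"twist":0},{"claw":0.1,"dx":49,"dy":2.1,"dz":0,"twist":0},{"claw":0.1,"dx":55,"dy":2.4,"dz":0,"twist":0}]'
python3 -m pendant '[{"claw":0.1,"dx":5,"dy":0.3,"dz":0,"twist":0},{"claw":0.1,"dx":10,"dy":0.5,"dz":0,"twist":0},{"claw":0.1,"dx":13,"dy":0.7,"dz":0,"twist":0},{"claw":0.1,"dx":14,"dy":0.7,"dz":0,"twist":0},{"claw":0.1,"dx":14,"dy":0.7,"dz":0,"twist":0}]'
python3 - <<'E'
from h import *
p=pose();print(p[0])
im,d=eyes.snapshot('top');cv2.imwrite('pics/t12.png',im);im2,d=eyes.snapshot('scene');cv2.imwrite('pics/s12.png',im2)
imw,d=eyes.snapshot('wrist')
for a in nets.place_of('scene','cassette1'): print(np.array(a['position'])*[640,400],a['confidence'])
a=cv2.resize(im[110:200,300:460],(640,360),interpolation=cv2.INTER_CUBIC);b=cv2.resize(im2[165:240,320:450],(416,240),interpolation=cv2.INTER_CUBIC)
c=np.zeros((600,640,3),np.uint8);c[:360]=a;c[360:,:416]=b;c[360:,416:]=cv2.resize(imw[180:380,220:410],(224,240));cv2.imwrite('pics/c12.png',c)
E
```

```text
clock: 35.9
tool_pos: [0.4713, -0.2256, 0.0471]
eef_rot: [-0.021, 1.0, 0.0, -0.002]
contact_force: [-2.8, 2.1, 11.4]
opening: 0.223
finger_force: 40.0
clock: 36.7
tool_pos: [0.5268, -0.2233, 0.0471]
eef_rot: [-0.021, 1.0, 0.0, -0.002]
contact_force: [-3.2, 2.6, 10.1]
opening: 0.222
finger_force: 40.0
clock: 37.2
tool_pos: [0.5412, -0.2227, 0.0472]
eef_rot: [-0.021, 1.0, -0.0, -0.001]
contact_force: [-2.1, 1.5, 9.9]
opening: 0.224
finger_force: 40.0
[ 0.5411998  -0.22272027  0.04716915]
[230.976 204.88 ] 0.74
[441.728 226.52 ] 0.59
[388.992 207.08 ] 0.37
[390.912 205.8  ] 0.36
```

View pics/c12.png

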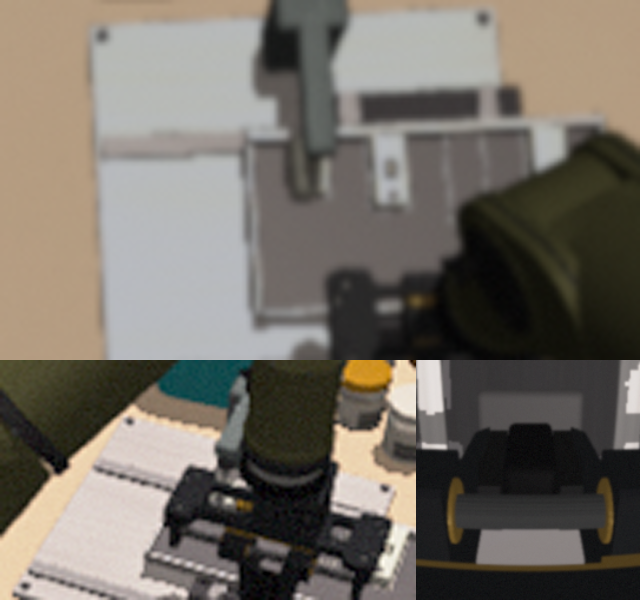

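The top crop shows cassette2 at (390,170) and cassette4 at (545,145) still in their lanes. Cassette1 is under the arm at about (310,175), in shadow, so I'll check it with depth.

```bash
cat >> h.py <<'E'
O=np.array([.4353,-.1422]);ex=np.array([.99914,.0415]);ey=np.array([-.0415,.99914])
def lanes(tcp,cams=('top','scene')):
    v=np.array(tcp[:2])-O;t,c=v@ex,v@ey;print('t',t.round(4),'c',c.round(4))
    for n in cams:
        im,d=eyes.snapshot(n)
        o,dd=ray(n,[(x,y) for y in range(400) for x in range(640)]);P=o+dd*d.reshape(-1,1)
        q=P[:,:2]-O;X=q@ex-t-.150;Y=q@ey-c
        for i,yl in ((1,.084),(2,.028),(3,-.028),(4,-.084)):
            s=(abs(Y-yl)<.027)&(X<.002)&(X>-.115)&(d.ravel()>0)
            k=s&(P[:,2]>.0425)&(P[:,2]<.054)
            print(n,i,'seen',s.sum(),'high',k.sum(),*( ['x %.0f..%.0f y %.0f..%.0f mean %.1f %.1f z %.3f'%(*(1000*np.percentile(X[k],[2,98])),*(1000*(np.percentile(Y[k],[2,98])-yl)),1000*X[k].mean(),1000*(Y[k].mean()-yl),np.median(P[k,2]))] if k.sum()>3 else []))
E
python3 - <<'E'
from h import *
s=r.get_state();lanes(s['tool_pos'])
E
```

```text
t 0.1025 c -0.0848
top 1 seen 804 high 95 x -40..1 y -13..20 mean -22.9 0.6 z 0.048
top 2 seen 684 high 160 x -52..1 y -15..11 mean -25.0 -1.3 z 0.048
top 3 seen 529 high 17 x -1..2 y -26..20 mean 0.9 -3.0 z 0.046
top 4 seen 204 high 95 x -31..2 y -20..15 mean -13.0 -0.8 z 0.048
scene 1 seen 278 high 21 x -35..-1 y -16..5 mean -21.1 -5.2 z 0.049
scene 2 seen 69 high 0
scene 3 seen 128 high 5 x -0..2 y -22..2 mean 0.8 -10.0 z 0.045
scene 4 seen 391 high 97 x -75..-0 y -16..-1 mean -38.0 -8.3 z 0.048
```

All cassettes check out by depth. Final adjustment, then dwell.

```bash
python3 -m pendant '[{"claw":0.1,"dx":1.2,"dy":0.7,"dz":0,"twist":0},{"claw":0.1,"dx":2.4,"dy":1.4,"dz":0,"twist":0},{"claw":0.1,"dx":2.4,"dy":1.4,"dz":0,"twist":0},{"claw":0.1,"dx":2.4,"dy":1.4,"dz":0,"twist":0}]'
```

```text
clock: 37.9
tool_pos: [0.5432, -0.2226, 0.0471]
eef_rot: [-0.02, 1.0, -0.001, -0.002]
contact_force: [-1.8, -0.8, 10.9]
opening: 0.225
finger_force: 40.0
```

```bash
python3 -m pendant '[{"claw":0.1,"dx":0.3,"dy":0.7,"dz":0,"twist":0},{"claw":0.1,"dx":0.5,"dy":1.3,"dz":0,"twist":0},{"claw":0.1,"dx":0.5,"dy":1.3,"dz":0,"twist":0},{"claw":0.1,"dx":0.5,"dy":1.3,"dz":0,"twist":0}]'
```

```text
clock: 38.3
tool_pos: [0.5434, -0.2223, 0.0471]
eef_rot: [-0.02, 1.0, -0.002, -0.002]
contact_force: [-3.1, -3.0, 10.6]
opening: 0.222
finger_force: 40.0
```

```bash
python3 -m pendant '[{"claw":0.1,"dx":0.3,"dy":0.5,"dz":0,"twist":0},{"claw":0.1,"dx":0.3,"dy":1,"dz":0,"twist":0},{"claw":0.1,"dx":0.3,"dy":1,"dz":0,"twist":0},{"claw":0.1,"dx":0.3,"dy":1,"dz":0,"twist":0}]'
python3 - <<'E'
from h import *
for k in range(2): lanes(r.get_state()['tool_pos'],('top',))
E
```

```text
clock: 38.7
tool_pos: [0.5437, -0.2213, 0.0472]
eef_rot: [-0.02, 1.0, -0.002, -0.002]
contact_force: [-1.9, -2.9, 10.1]
opening: 0.223
finger_force: 40.0
t 0.105 c -0.0835
top 1 seen 798 high 98 x -40..1 y -14..21 mean -23.3 0.6 z 0.048
top 2 seen 694 high 173 x -51..2 y -18..19 mean -24.8 -1.1 z 0.048
top 3 seen 507 high 18 x -1..2 y -22..23 mean 0.7 0.1 z 0.045
top 4 seen 192 high 92 x -28..2 y -25..20 mean -11.0 -1.4 z 0.048
t 0.105 c -0.0835
top 1 seen 802 high 98 x -40..1 y -14..21 mean -22.9 0.3 z 0.048
top 2 seen 690 high 165 x -52..1 y -16..15 mean -24.4 -1.5 z 0.048
top 3 seen 505 high 19 x -32..2 y -25..26 mean -2.8 -0.5 z 0.046
top 4 seen 188 high 91 x -29..1 y -22..11 mean -12.1 -1.6 z 0.048
```

Exactly on target. Dwell, then on to cassette2.

```bash
python3 -m pendant '[{"claw":0.1,"dx":0,"dy":0,"dz":0,"twist":0},{"claw":0.1,"dx":0,"dy":0,"dz":0,"twist":0},{"claw":0.1,"dx":0,"dy":0,"dz":0,"twist":0},{"claw":0.1,"dx":0,"dy":0,"dz":0,"twist":0},{"claw":0.1,"dx":0,"dy":0,"dz":0,"twist":0},{"claw":0.1,"dx":0,"dy":0,"dz":0,"twist":0},{"claw":0.1,"dx":0,"dy":0,"dz":0,"twist":0},{"claw":0.1,"dx":0,"dy":0,"dz":0,"twist":0}]'
python3 -m pendant '[{"claw":0.1,"dx":0,"dy":0,"dz":0,"twist":0},{"claw":0.1,"dx":0,"dy":0,"dz":0,"twist":0},{"claw":0.1,"dx":0,"dy":0,"dz":0,"twist":0},{"claw":0.1,"dx":0,"dy":0,"dz":0,"twist":0},{"claw":0.1,"dx":0,"dy":0,"dz":0,"twist":0},{"claw":0.1,"dx":0,"dy":0,"dz":0,"twist":0}]'
python3 -m pendant '[{"claw":0.1,"dx":0.5,"dy":2,"dz":0,"twist":0},{"claw":0.1,"dx":1,"dy":6,"dz":0,"twist":0},{"claw":0.1,"dx":1.5,"dy":12,"dz":0,"twist":0},{"claw":0.1,"dx":2,"dy":20,"dz":0,"twist":0},{"claw":0.1,"dx":2.5,"dy":28,"dz":0,"twist":0},{"claw":0.1,"dx":3,"dy":36,"dz":0,"twist":0},{"claw":0.1,"dx":3.5,"dy":43,"dz":0,"twist":0},{"claw":0.1,"dx":3.7,"dy":49,"dz":0,"twist":0}]'
python3 -m pendant '[{"claw":0.1,"dx":0,"dy":4,"dz":0,"twist":0},{"claw":0.1,"dx":0,"dy":6,"dz":0,"twist":0},{"claw":0.1,"dx":0,"dy":6.7,"dz":0,"twist":0},{"claw":0.1,"dx":0,"dy":6.7,"dz":0,"twist":0},{"claw":0.1,"dx":0,"dy":6.7,"dz":0,"twist":0}]'
python3 - <<'E'
from h import *
for k in range(2): lanes(r.get_state()['tool_pos'],('top',))
E
```

```text
clock: 39.6
tool_pos: [0.5437, -0.2213, 0.0472]
eef_rot: [-0.02, 1.0, -0.002, -0.002]
contact_force: [-2.2, -2.5, 10.6]
opening: 0.225
finger_force: 40.0
clock: 40.2
tool_pos: [0.5437, -0.2213, 0.0472]
eef_rot: [-0.02, 1.0, -0.002, -0.002]
contact_force: [-1.9, -1.8, 10.1]
opening: 0.221
finger_force: 40.0
clock: 41.0
tool_pos: [0.5475, -0.1722, 0.0472]
eef_rot: [-0.02, 1.0, -0.002, -0.002]
contact_force: [-2.6, -1.7, 11.6]
opening: 0.225
finger_force: 40.0
clock: 41.5
tool_pos: [0.5475, -0.1653, 0.0471]
eef_rot: [-0.02, 1.0, -0.001, -0.002]
contact_force: [-2.3, -2.9, 9.6]
opening: 0.213
finger_force: 40.0
t 0.1111 c -0.0278
top 1 seen 721 high 134 x -41..1 y -16..17 mean -19.1 -1.6 z 0.048
top 2 seen 750 high 121 x -52..1 y -14..19 mean -30.0 1.2 z 0.048
top 3 seen 387 high 12 x -22..2 y -25..22 mean -1.6 1.4 z 0.045
top 4 seen 75 high 22 x -8..2 y -25..25 mean -1.6 4.4 z 0.047
t 0.1111 c -0.0278
top 1 seen 717 high 128 x -40..1 y -14..20 mean -18.9 -1.3 z 0.048
top 2 seen 749 high 118 x -52..1 y -13..21 mean -31.1 1.1 z 0.048
top 3 seen 390 high 23 x -1..2 y -25..26 mean 0.4 1.9 z 0.046
top 4 seen 75 high 23 x -9..2 y -25..21 mean -1.8 2.7 z 0.045
```

```bash
python3 -m pendant '[{"claw":0.1,"dx":0,"dy":0,"dz":0,"twist":0},{"claw":0.1,"dx":0,"dy":0,"dz":0,"twist":0},{"claw":0.1,"dx":0,"dy":0,"dz":0,"twist":0},{"claw":0.1,"dx":0,"dy":0,"dz":0,"twist":0},{"claw":0.1,"dx":0,"dy":0,"dz":0,"twist":0},{"claw":0.1,"dx":0,"dy":0,"dz":0,"twist":0},{"claw":0.1,"dx":0,"dy":0,"dz":0,"twist":0},{"claw":0.1,"dx":0,"dy":0,"dz":0,"twist":0}]'
python3 -m pendant '[{"claw":0.1,"dx":0,"dy":0,"dz":0,"twist":0},{"claw":0.1,"dx":0,"dy":0,"dz":0,"twist":0},{"claw":0.1,"dx":0,"dy":0,"dz":0,"twist":0},{"claw":0.1,"dx":0,"dy":0,"dz":0,"twist":0},{"claw":0.1,"dx":0,"dy":0,"dz":0,"twist":0},{"claw":0.1,"dx":0,"dy":0,"dz":0,"twist":0}]'
python3 -m pendant '[{"claw":0.1,"dx":0.2,"dy":2,"dz":0,"twist":0},{"claw":0.1,"dx":0.5,"dy":6,"dz":0,"twist":0},{"claw":0.1,"dx":1,"dy":12,"dz":0,"twist":0},{"claw":0.1,"dx":1.5,"dy":20,"dz":0,"twist":0},{"claw":0.1,"dx":2,"dy":28,"dz":0,"twist":0},{"claw":0.1,"dx":2.5,"dy":36,"dz":0,"twist":0},{"claw":0.1,"dx":3,"dy":44,"dz":0,"twist":0},{"claw":0.1,"dx":3.5,"dy":52,"dz":0,"twist":0}]'
python3 -m pendant '[{"claw":0.1,"dx":0.5,"dy":8,"dz":0,"twist":0},{"claw":0.1,"dx":1,"dy":16,"dz":0,"twist":0},{"claw":0.1,"dx":1.5,"dy":24,"dz":0,"twist":0},{"claw":0.1,"dx":2,"dy":32,"dz":0,"twist":0},{"claw":0.1,"dx":2.5,"dy":40,"dz":0,"twist":0},{"claw":0.1,"dx":3,"dy":48,"dz":0,"twist":0},{"claw":0.1,"dx":3.4,"dy":54,"dz":0,"twist":0},{"claw":0.1,"dx":3.7,"dy":58,"dz":0,"twist":0}]'
python3 -m pendant '[{"claw":0.1,"dx":0,"dy":2,"dz":0,"twist":0},{"claw":0.1,"dx":0,"dy":2.8,"dz":0,"twist":0},{"claw":0.1,"dx":0,"dy":2.8,"dz":0,"twist":0},{"claw":0.1,"dx":0,"dy":2.8,"dz":0,"twist":0}]'
python3 - <<'E'
from h import *
for k in range(2): lanes(r.get_state()['tool_pos'],('top','scene')[k:k+1])
E
```

```text
clock: 42.4
tool_pos: [0.5474, -0.1653, 0.0471]
eef_rot: [-0.02, 1.0, -0.001, -0.002]
contact_force: [-2.8, -2.0, 10.7]
opening: 0.221
finger_force: 40.0
clock: 43.0
tool_pos: [0.5475, -0.1653, 0.0471]
eef_rot: [-0.02, 1.0, -0.001, -0.002]
contact_force: [-2.0, -2.1, 9.4]
opening: 0.22
finger_force: 40.0
clock: 43.8
tool_pos: [0.551, -0.1139, 0.0471]
eef_rot: [-0.02, 1.0, -0.002, -0.002]
contact_force: [-1.9, -3.1, 9.5]
opening: 0.227
finger_force: 40.0
clock: 44.6
tool_pos: [0.5548, -0.0553, 0.0471]
eef_rot: [-0.02, 1.0, -0.002, -0.002]
contact_force: [-2.0, -3.2, 10.4]
opening: 0.219
finger_force: 40.0
clock: 45.0
tool_pos: [0.5548, -0.0526, 0.0471]
eef_rot: [-0.02, 1.0, -0.002, -0.002]
contact_force: [-1.7, -1.9, 10.3]
opening: 0.225
finger_force: 40.0
t 0.1231 c 0.0845
top 1 seen 687 high 132 x -41..1 y -16..14 mean -19.9 -2.2 z 0.048
top 2 seen 501 high 160 x -51..1 y -18..18 mean -24.9 -1.9 z 0.048
top 3 seen 119 high 9 x -1..2 y 4..26 mean 0.8 16.5 z 0.044
top 4 seen 136 high 13 x -6..2 y -19..22 mean -0.9 7.0 z 0.044
t 0.1231 c 0.0845
scene 1 seen 345 high 4 x -27..-24 y -1..7 mean -25.7 2.3 z 0.045
scene 2 seen 187 high 0
scene 3 seen 124 high 1
scene 4 seen 541 high 114 x -76..-2 y -16..8 mean -41.1 -5.1 z 0.047
```

On target. Dwell, then draw the tray out gently.

```bash
python3 -m pendant '[{"claw":0.1,"dx":0,"dy":0,"dz":0,"twist":0},{"claw":0.1,"dx":0,"dy":0,"dz":0,"twist":0},{"claw":0.1,"dx":0,"dy":0,"dz":0,"twist":0},{"claw":0.1,"dx":0,"dy":0,"dz":0,"twist":0},{"claw":0.1,"dx":0,"dy":0,"dz":0,"twist":0},{"claw":0.1,"dx":0,"dy":0,"dz":0,"twist":0},{"claw":0.1,"dx":0,"dy":0,"dz":0,"twist":0},{"claw":0.1,"dx":0,"dy":0,"dz":0,"twist":0}]'
python3 -m pendant '[{"claw":0.1,"dx":0,"dy":0,"dz":0,"twist":0},{"claw":0.1,"dx":0,"dy":0,"dz":0,"twist":0},{"claw":0.1,"dx":0,"dy":0,"dz":0,"twist":0},{"claw":0.1,"dx":0,"dy":0,"dz":0,"twist":0},{"claw":0.1,"dx":0,"dy":0,"dz":0,"twist":0},{"claw":0.1,"dx":0,"dy":0,"dz":0,"twist":0}]'
python3 -m pendant '[{"claw":0.1,"dx":-3,"dy":0,"dz":0,"twist":0},{"claw":0.1,"dx":-8,"dy":-0.2,"dz":0,"twist":0},{"claw":0.1,"dx":-14,"dy":-0.5,"dz":0,"twist":0},{"claw":0.1,"dx":-21,"dy":-0.8,"dz":0,"twist":0},{"claw":0.1,"dx":-28,"dy":-1.1,"dz":0,"twist":0},{"claw":0.1,"dx":-35,"dy":-1.4,"dz":0,"twist":0},{"claw":0.1,"dx":-42,"dy":-1.7,"dz":0,"twist":0},{"claw":0.1,"dx":-49,"dy":-2,"dz":0,"twist":0}]'
python3 -m pendant '[{"claw":0.1,"dx":-7,"dy":-0.3,"dz":0,"twist":0},{"claw":0.1,"dx":-14,"dy":-0.6,"dz":0,"twist":0},{"claw":0.1,"dx":-21,"dy":-0.9,"dz":0,"twist":0},{"claw":0.1,"dx":-28,"dy":-1.2,"dz":0,"twist":0},{"claw":0.1,"dx":-35,"dy":-1.5,"dz":0,"twist":0},{"claw":0.1,"dx":-42,"dy":-1.8,"dz":0,"twist":0},{"claw":0.1,"dx":-48,"dy":-2.1,"dz":0,"twist":0},{"claw":0.1,"dx":-53,"dy":-2.3,"dz":0,"twist":0}]'
python3 -m pendant '[{"claw":0.1,"dx":-4,"dy":-0.2,"dz":0,"twist":0},{"claw":0.1,"dx":-8,"dy":-0.3,"dz":0,"twist":0},{"claw":0.1,"dx":-11,"dy":-0.4,"dz":0,"twist":0},{"claw":0.1,"dx":-14,"dy":-0.5,"dz":0,"twist":0},{"claw":0.1,"dx":-17,"dy":-0.6,"dz":0,"twist":0},{"claw":0.1,"dx":-19,"dy":-0.7,"dz":0,"twist":0},{"claw":0.1,"dx":-21,"dy":-0.7,"dz":0,"twist":0},{"claw":0.1,"dx":-22,"dy":-0.7,"dz":0,"twist":0}]'
python3 - <<'E'
from h import *
lanes(r.get_state()['tool_pos'],('top','scene'))
E
```

```text
clock: 45.9
tool_pos: [0.5548, -0.0526, 0.0471]
eef_rot: [-0.02, 1.0, -0.002, -0.002]
contact_force: [-2.9, -0.8, 10.7]
opening: 0.219
finger_force: 40.0
clock: 46.5
tool_pos: [0.5548, -0.0526, 0.0471]
eef_rot: [-0.02, 1.0, -0.002, -0.002]
contact_force: [-1.4, -1.8, 10.1]
opening: 0.222
finger_force: 40.0
clock: 47.3
tool_pos: [0.5078, -0.0545, 0.0472]
eef_rot: [-0.02, 1.0, -0.001, 0.0]
contact_force: [3.2, -2.7, 4.7]
opening: 0.223
finger_force: 40.0
clock: 48.1
tool_pos: [0.4544, -0.0566, 0.0471]
eef_rot: [-0.02, 1.0, -0.001, -0.0]
contact_force: [2.9, -2.6, 5.2]
opening: 0.223
finger_force: 40.0
clock: 48.9
tool_pos: [0.4324, -0.0573, 0.0471]
eef_rot: [-0.02, 1.0, -0.001, -0.0]
contact_force: [2.7, -2.4, 5.9]
opening: 0.224
finger_force: 40.0
t 0.0007 c 0.085
top 1 seen 776 high 137 x -39..1 y -14..14 mean -18.6 -2.0 z 0.048
top 2 seen 832 high 167 x -52..1 y -15..12 mean -25.3 -1.7 z 0.048
top 3 seen 283 high 15 x -1..2 y -25..24 mean 0.8 -2.5 z 0.045
top 4 seen 0 high 0
scene 1 seen 489 high 2
scene 2 seen 379 high 0
scene 3 seen 350 high 6 x 0..2 y -24..17 mean 1.0 -0.3 z 0.045
scene 4 seen 560 high 150 x -75..-1 y -15..13 mean -38.0 -3.5 z 0.047
```

```bash
python3 -m pendant '[{"claw":0.1,"dx":-1,"dy":0,"dz":0,"twist":0},{"claw":0.1,"dx":-2,"dy":0,"dz":0,"twist":0},{"claw":0.1,"dx":-3,"dy":0,"dz":0,"twist":0},{"claw":0.1,"dx":-3,"dy":0,"dz":0,"twist":0}]'
python3 -m pendant '[{"claw":0.1,"dx":1,"dy":0,"dz":0,"twist":0},{"claw":0.1,"dx":1,"dy":0,"dz":0,"twist":0},{"claw":0.7,"dx":1,"dy":0,"dz":0,"twist":0},{"claw":0.7,"dx":1,"dy":0,"dz":0,"twist":0},{"claw":0.7,"dx":1,"dy":0,"dz":0,"twist":0},{"claw":0.7,"dx":1,"dy":0,"dz":0,"twist":0},{"claw":0.7,"dx":1,"dy":0,"dz":0,"twist":0},{"claw":0.7,"dx":1,"dy":0,"dz":30,"twist":0}]'
python3 -m pendant '[{"claw":0.7,"dx":0,"dy":0,"dz":45,"twist":0},{"claw":0.7,"dx":0,"dy":0,"dz":95,"twist":0},{"claw":0.7,"dx":0,"dy":0,"dz":145,"twist":0},{"claw":0.7,"dx":-5,"dy":45,"dz":170,"twist":0},{"claw":0.7,"dx":-10,"dy":90,"dz":180,"twist":0},{"claw":0.7,"dx":-10,"dy":140,"dz":180,"twist":0},{"claw":0.7,"dx":-10,"dy":190,"dz":180,"twist":0},{"claw":0.7,"dx":-10,"dy":240,"dz":180,"twist":0}]'
python3 -m pendant '[{"claw":0.7,"dx":0,"dy":50,"dz":0,"twist":0},{"claw":0.7,"dx":0,"dy":100,"dz":0,"twist":0},{"claw":0.7,"dx":-20,"dy":150,"dz":0,"twist":0},{"claw":0.7,"dx":-40,"dy":200,"dz":0,"twist":0},{"claw":0.7,"dx":-40,"dy":200,"dz":0,"twist":0}]'
python3 - <<'E'
from h import *
lanes([.4317,-.0573],('top','scene'))
im,d=eyes.snapshot('top');im2,d=eyes.snapshot('scene')
for a in nets.place_of('top','handle_top'): print(a['confidence'],w('top',np.array(a['position'])*[640,400],.079))
cv2.imwrite('pics/c14.png',np.vstack([cv2.resize(im[120:270,290:450],(480,450)),np.hstack([cv2.resize(im[100:300,170:440],(240,150)),cv2.resize(im2,(240,150))])]))
E
```

```text
clock: 49.4
tool_pos: [0.4318, -0.0567, 0.0471]
eef_rot: [-0.02, 1.0, -0.001, 0.002]
contact_force: [6.8, -2.2, 3.4]
opening: 0.223
finger_force: 40.0
clock: 50.2
tool_pos: [0.4293, -0.0564, 0.0751]
eef_rot: [-0.022, 1.0, -0.002, -0.003]
contact_force: [0.9, -0.4, -0.7]
opening: 0.696
finger_force: 0.0
clock: 51.0
tool_pos: [0.4202, 0.1856, 0.2571]
eef_rot: [-0.02, 1.0, -0.0, 0.0]
contact_force: [0.8, 0.2, 0.5]
opening: 0.702
finger_force: 0.0
clock: 51.5
tool_pos: [0.376, 0.3911, 0.2576]
eef_rot: [-0.025, 1.0, 0.003, -0.001]
contact_force: [-0.1, -0.7, -0.3]
opening: 0.702
finger_force: 0.0
t -0.0001 c 0.085
top 1 seen 809 high 70 x -51..2 y -21..26 mean -28.1 16.7 z 0.048
top 2 seen 813 high 168 x -52..1 y -13..10 mean -25.2 -1.4 z 0.048
top 3 seen 811 high 15 x -1..2 y -25..26 mean 0.7 1.4 z 0.044
top 4 seen 802 high 241 x -74..1 y -15..11 mean -36.2 -1.6 z 0.048
scene 1 seen 827 high 50 x -52..1 y -5..26 mean -30.5 17.4 z 0.047
scene 2 seen 819 high 93 x -49..1 y -15..12 mean -24.4 -3.1 z 0.047
scene 3 seen 727 high 8 x -1..1 y -18..23 mean 0.2 2.3 z 0.044
scene 4 seen 610 high 149 x -74..1 y -15..9 mean -38.6 -3.0 z 0.047
0.69 [[ 0.43661647 -0.05860703  0.079     ]]
```

View pics/c14.png

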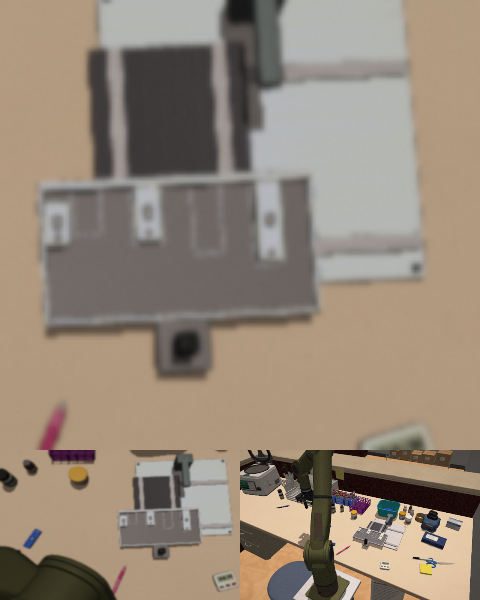

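The knock came: cassette1 is now at (57,225) in the crop, by the left rim and off the fence. The other two are fine. I'll measure it numerically.

```bash
cat > c1.py <<'E'
from h import *
def find(t,c,name,pose=None):
    im,d=eyes.snapshot(name);hsv=cv2.cvtColor(im,cv2.COLOR_BGR2HSV)
    o,dd=ray(name,[(x,y) for y in range(400) for x in range(640)],pose)
    P=o+dd*((.048-o[2])/dd[:,2])[:,None]
    q=P[:,:2]-O;X=q@ex-t-.15;Y=q@ey-c
    s=(X>-.09)&(X<-.0)&(Y>.056)&(Y<.135)
    if name!='wrist':
        D=o+dd*d.reshape(-1,1);s2=s&(D[:,2]>.0435)&(D[:,2]<.053)
        if s2.sum()>9:
            R2=cv2.minAreaRect((np.c_[X,Y][s2]*1000).astype(np.float32));print(name,'depth',s2.sum(),R2)
    m=s&(hsv[...,2].ravel()>145)&(hsv[...,1].ravel()<50)
    g=(m.reshape(400,640)*255).astype(np.uint8);g=cv2.morphologyEx(g,cv2.MORPH_OPEN,np.ones((3,3)))
    cs=cv2.findContours(g,cv2.RETR_EXTERNAL,cv2.CHAIN_APPROX_NONE)[0]
    for k in cs:
        if cv2.contourArea(k)<20: continue
        P=w(name,k[:,0],.048,pose);q=P[:,:2]-O
        print(name,'white',cv2.contourArea(k),cv2.minAreaRect((np.c_[q@ex-t-.15,q@ey-c]*1000).astype(np.float32)))
E
python3 - <<'E'
from c1 import *
find(0,.085,'top');find(0,.085,'scene')
print(pose()[0])
E
```

```text
top depth 115 ((-43.36881637573242, 115.36022186279297), (34.133270263671875, 93.8742904663086), 77.39957427978516)
top white 62.0 ((-31.063739776611328, 113.49777221679688), (24.97715950012207, 33.69269943237305), 87.31983184814453)
scene depth 69 ((-28.38512420654297, 88.63493347167969), (56.15690612792969, 61.91989517211914), 2.8513851165771484)
scene white 31.0 ((-30.83472442626953, 104.04026794433594), (37.94310760498047, 18.922027587890625), 25.003768920898438)
[0.38199033 0.38206772 0.25676373]
```

```bash
python3 -m pendant '[{"claw":0.6,"dx":22,"dy":-43,"dz":0,"twist":0},{"claw":0.6,"dx":44,"dy":-86,"dz":0,"twist":0},{"claw":0.6,"dx":66,"dy":-129,"dz":0,"twist":0},{"claw":0.6,"dx":88,"dy":-172,"dz":-10,"twist":0},{"claw":0.6,"dx":110,"dy":-215,"dz":-25,"twist":0},{"claw":0.6,"dx":130,"dy":-256,"dz":-45,"twist":0},{"claw":0.6,"dx":148,"dy":-294,"dz":-65,"twist":0},{"claw":0.6,"dx":164,"dy":-322,"dz":-85,"twist":0}]'
python3 -m pendant '[{"claw":0.6,"dx":0,"dy":0,"dz":0,"twist":0},{"claw":0.6,"dx":0,"dy":0,"dz":0,"twist":0},{"claw":0.6,"dx":0,"dy":0,"dz":0,"twist":0},{"claw":0.6,"dx":0,"dy":0,"dz":0,"twist":0}]'
python3 - <<'E'
from c1 import *
p=pose();print(p[0],np.degrees(yaw(p[1])))
find(0,.085,'wrist',p)
im,_=eyes.snapshot('wrist');c=O+ex*.119+ey*.197;u=proj([[*c,.048]],p)[0].astype(int);print(u)
k=cv2.resize(cv2.cvtColor(im,cv2.COLOR_BGR2GRAY)[u[1]-36:u[1]+36,u[0]-36:u[0]+36],(36,36),interpolation=cv2.INTER_AREA)
for row in k: print(''.join(' .:-=+*#%@'[v//26] for v in row))
E
```

```text
clock: 52.65
tool_pos: [0.5454, 0.0568, 0.1711]
eef_rot: [-0.018, 1.0, -0.001, -0.0]
contact_force: [0.5, 0.7, -0.2]
opening: 0.601
finger_force: 0.0
clock: 53.05
tool_pos: [0.5446, 0.0637, 0.173]
eef_rot: [-0.022, 1.0, 0.001, 0.001]
contact_force: [-0.3, -0.4, -0.1]
opening: 0.602
finger_force: 0.0
[0.54461474 0.06369909 0.17295643] 92.48152869070928
wrist white 161.5 ((-24.597225189208984, 74.25674438476562), (6.423879146575928, 37.66536331176758), 87.75702667236328)
wrist white 1538.0 ((-25.567127227783203, 109.98467254638672), (51.45090103149414, 37.808563232421875), 0.7572264671325684)
[311 195]
::::::::::::-::::::-:::::-=+*###****
:::::::-::::::-:::::::-::-=+#%%%%%%%
::::::::::::::::::::::::--=+#%%%%%%%
::::::::::::::::::::::::--=+#%%%%%%%
::::::::::::::::-:::::-::-++#%%%%%%%
:::::::::::::-------------++#%%%%%%%
::::::::::----------------++#%%%%%%%
::::::::::================**#%%%%%%%
::::::::::=+=+++++==++++++%%%%%%%%%%
::::::::::=++*+++=--=+****%%%%%%%%%%
-------===++*%%%#++++#%%%#%%%%%%%%%%
+=====+*####*%@@%****%@@%#%%%%%%%%%%
++++++++++*#*%@@%%##%%@@%#%%%%%%%%%%
+++++++++++#*%@@%%%%%%@@%#%%%%%%%%%%
+++++++++++#*%@@%+===#@@%#%%%%%%%%%%
+++++++++++#*%@@%+#*=#@@%#%%%%%%%%%%
+++++++++++#*%@@%+%#=#@@%#%%%%%%%%%%
+++++++++++#*%@@%+%#=#@@%#%%%%%%%%%%
+++++++++++#*%@@%+%#=#@@%#%%%%%%%%%%
+++++++++++#*%@@%+%#=#@@%#%##%%%%%%%
+++++++++++#*%@@%=++=#@@%#%##%%%%%%%
+++++++++++#*%@@%****%@@%#%##%%%%%%%
+++++++++++#*%@@@%%%%@@@%#%##%%%%%%%
+++++++++++#*%@@@@@@@@@@%#%##%%%%%%%
+++++++++++#*%@@@@@@@@@@%#%#%%%%%%%%
+++++++++++#*%@@@@@@@@@@%#%#%%%%%%%%
+++++++++++#*%%@@@@@@@@@%#%#%%%%%%%%
+++++++++++#**##########**%#%%%%%%%%
+++++++++++#*++++++++++++*%%%%%%%%%%
+++++++++++#*++++++++++++*%%%%%%%%%%
=======++++**++++++++++++*%%%%%%%%%%
-::::------==------------*%#%%%%%%%%
-------------------------+%#%%%%%%%%
+++++++++++++++++++++++++++*%%%%%%%%
%%%%%%%%%%%%%%%%%%%%%%%%%%%#%%%%%%%%
%%%%%%@@@@@@@@@@@@@@@@@@@@%#%%%%%%%%
```

The wrist view (character print) shows cassette1 square, flat and window up, lying against the left rim about 10 mm off the fence. I'll pick it up just above rim height.

```bash
python3 -m pendant '[{"claw":0.6,"dx":0.4,"dy":-3,"dz":-40,"twist":0},{"claw":0.6,"dx":0.4,"dy":-3,"dz":-80,"twist":0},{"claw":0.6,"dx":0.4,"dy":-3,"dz":-108,"twist":0},{"claw":0.6,"dx":0.4,"dy":-3,"dz":-118,"twist":0},{"claw":0.6,"dx":0.4,"dy":-3,"dz":-118,"twist":0},{"claw":0.6,"dx":0.4,"dy":-3,"dz":-118,"twist":0}]' 15

```

```text
clock: 53.75
tool_pos: [0.5459, 0.06, 0.0552]
eef_rot: [-0.021, 1.0, 0.0, 0.001]
contact_force: [0.7, 0.5, -0.2]
opening: 0.599
finger_force: 0.0
```

```bash
python3 -m pendant '[{"claw":0.6,"dx":-0.5,"dy":0.5,"dz":-8,"twist":0},{"claw":0.6,"dx":-0.5,"dy":0.5,"dz":-12,"twist":0},{"claw":0.6,"dx":-0.5,"dy":0.5,"dz":-12,"twist":0}]' 15
python3 -m pendant '[{"claw":0.2,"dx":0,"dy":0,"dz":0,"twist":0},{"claw":0.2,"dx":0,"dy":0,"dz":0,"twist":0},{"claw":0.2,"dx":0,"dy":0,"dz":0,"twist":0},{"claw":0.2,"dx":0,"dy":0,"dz":0,"twist":0},{"claw":0.2,"dx":0,"dy":0,"dz":0,"twist":0},{"claw":0.2,"dx":0,"dy":0,"dz":0,"twist":0}]' 15
```

```text
clock: 54.05
tool_pos: [0.5446, 0.0596, 0.042]
eef_rot: [-0.021, 1.0, -0.0, -0.0]
contact_force: [-0.2, -0.5, -0.1]
opening: 0.604
finger_force: 0.0
clock: 54.65
tool_pos: [0.5447, 0.0598, 0.0421]
eef_rot: [-0.021, 1.0, 0.0, 0.0]
contact_force: [-0.2, -0.5, 1.0]
opening: 0.27
finger_force: 15.0
```

```bash
python3 -m pendant '[{"claw":0.2,"dx":0,"dy":0,"dz":6,"twist":0},{"claw":0.2,"dx":0,"dy":0,"dz":12,"twist":0},{"claw":0.2,"dx":0.4,"dy":-10,"dz":12,"twist":0},{"claw":0.2,"dx":0.8,"dy":-20,"dz":12,"twist":0},{"claw":0.2,"dx":1.2,"dy":-27.7,"dz":12,"twist":0},{"claw":0.2,"dx":1.2,"dy":-27.7,"dz":12,"twist":0},{"claw":0.2,"dx":1.2,"dy":-27.7,"dz":4,"twist":0},{"claw":0.2,"dx":1.2,"dy":-27.7,"dz":0.5,"twist":0}]'
python3 -m pendant '[{"claw":0.2,"dx":0,"dy":0,"dz":0,"twist":0},{"claw":0.2,"dx":0,"dy":0,"dz":0,"twist":0},{"claw":0.2,"dx":4,"dy":0.2,"dz":0,"twist":0},{"claw":0.2,"dx":8,"dy":0.3,"dz":0,"twist":0},{"claw":0.2,"dx":9,"dy":0.4,"dz":0,"twist":0},{"claw":0.2,"dx":9,"dy":0.4,"dz":0,"twist":0}]'
```

```text
clock: 55.45
tool_pos: [0.5455, 0.0325, 0.0418]
eef_rot: [-0.021, 1.0, 0.0, -0.0]
contact_force: [-2.9, -1.4, 21.1]
opening: 0.27
finger_force: 15.0
clock: 56.05
tool_pos: [0.5552, 0.0325, 0.0425]
eef_rot: [-0.02, 1.0, 0.0, 0.0]
contact_force: [0.1, -0.3, 0.1]
opening: 0.268
finger_force: 15.0
```

```bash
python3 -m pendant '[{"claw":0.2,"dx":2,"dy":0.1,"dz":0,"twist":0},{"claw":0.2,"dx":3,"dy":0.1,"dz":0,"twist":0},{"claw":0.2,"dx":3,"dy":0.1,"dz":0,"twist":0}]'
python3 -m pendant '[{"claw":0.2,"dx":2,"dy":0.1,"dz":0,"twist":0},{"claw":0.2,"dx":3,"dy":0.1,"dz":0,"twist":0},{"claw":0.2,"dx":3,"dy":0.1,"dz":0,"twist":0}]'
python3 -m pendant '[{"claw":0.2,"dx":2,"dy":0.1,"dz":0,"twist":0},{"claw":0.2,"dx":3,"dy":0.1,"dz":0,"twist":0},{"claw":0.2,"dx":3,"dy":0.1,"dz":0,"twist":0}]'
```

```text
clock: 56.35
tool_pos: [0.558, 0.0325, 0.0425]
eef_rot: [-0.021, 1.0, 0.0, 0.0]
contact_force: [0.2, 0.4, -0.9]
opening: 0.268
finger_force: 15.0
clock: 56.65
tool_pos: [0.5602, 0.0326, 0.0424]
eef_rot: [-0.021, 1.0, -0.0, -0.001]
contact_force: [-2.4, -0.2, 0.8]
opening: 0.27
finger_force: 15.0
clock: 56.95
tool_pos: [0.564, 0.0328, 0.0424]
eef_rot: [-0.021, 1.0, 0.0, 0.0]
contact_force: [-2.1, 0.6, -0.3]
opening: 0.269
finger_force: 15.0
```

```bash
python3 -m pendant '[{"claw":0.5,"dx":0,"dy":0,"dz":0,"twist":0},{"claw":0.5,"dx":0,"dy":0,"dz":0,"twist":0},{"claw":0.5,"dx":0,"dy":0,"dz":0,"twist":0},{"claw":0.5,"dx":0,"dy":0,"dz":0,"twist":0},{"claw":0.5,"dx":0,"dy":0,"dz":35,"twist":0},{"claw":0.5,"dx":0,"dy":0,"dz":80,"twist":0},{"claw":0.8,"dx":-35,"dy":-25,"dz":90,"twist":0},{"claw":0.8,"dx":-72,"dy":-50,"dz":90,"twist":0}]'
python3 -m pendant '[{"claw":0.8,"dx":-35,"dy":-25,"dz":0,"twist":0},{"claw":0.8,"dx":-55,"dy":-39,"dz":0,"twist":0},{"claw":0.8,"dx":-55,"dy":-39,"dz":0,"twist":0},{"claw":0.8,"dx":-55,"dy":-39,"dz":0,"twist":0}]'
python3 - <<'E'
from h import *
p=pose();print(p[0],np.degrees(yaw(p[1])));im,_=eyes.snapshot('wrist')
for a in nets.place_of('wrist','handle_top'):
    u=np.array(a['position'])*[640,400];print('h',u,a['confidence'],w('wrist',u,.079,p).round(4))
lanes([.4367,-.0565],('top','scene'))
E
```

```text
clock: 57.75
tool_pos: [0.4936, -0.0165, 0.1346]
eef_rot: [-0.021, 1.0, 0.001, 0.003]
contact_force: [0.7, -0.6, -1.7]
opening: 0.661
finger_force: 0.0
clock: 58.15
tool_pos: [0.4377, -0.056, 0.1328]
eef_rot: [-0.02, 1.0, 0.0, 0.001]
contact_force: [1.3, 0.7, 0.4]
opening: 0.8
finger_force: 0.0
[ 0.43769874 -0.05602045  0.13284366] 92.34336234716949
h [315.776 220.8  ] 0.83 [[ 0.4376 -0.0562  0.079 ]]
t 0.005 c 0.0856
top 1 seen 704 high 125 x -39..1 y -15..12 mean -18.5 -2.0 z 0.048
top 2 seen 730 high 164 x -51..1 y -14..12 mean -24.5 -1.5 z 0.048
top 3 seen 323 high 9 x -20..2 y -23..25 mean -2.9 5.4 z 0.044
top 4 seen 215 high 104 x -32..1 y -18..15 mean -15.0 -2.9 z 0.048
scene 1 seen 729 high 47 x -36..-5 y -15..4 mean -20.6 -7.1 z 0.047
scene 2 seen 752 high 71 x -49..-6 y -15..7 mean -30.8 -3.2 z 0.047
scene 3 seen 661 high 4 x 0..2 y -21..-9 mean 0.8 -16.4 z 0.045
scene 4 seen 605 high 149 x -75..-1 y -16..8 mean -39.0 -4.6 z 0.047
```

Cassette1 is back in place. I'll grip the handle and draw the tray the last few mm to the stop.

```bash
python3 -m pendant '[{"claw":0.8,"dx":0,"dy":0,"dz":-40,"twist":0},{"claw":0.8,"dx":0,"dy":0,"dz":-70,"twist":0},{"claw":0.8,"dx":0,"dy":0,"dz":-84,"twist":0},{"claw":0.8,"dx":0,"dy":0,"dz":-84,"twist":0},{"claw":0.1,"dx":0,"dy":0,"dz":-84,"twist":0},{"claw":0.1,"dx":0,"dy":0,"dz":-84,"twist":0},{"claw":0.1,"dx":0,"dy":0,"dz":-84,"twist":0},{"claw":0.1,"dx":0,"dy":0,"dz":-84,"twist":0}]' 40
python3 -m pendant '[{"claw":0.1,"dx":0,"dy":0,"dz":0,"twist":0},{"claw":0.1,"dx":0,"dy":0,"dz":0,"twist":0},{"claw":0.1,"dx":0,"dy":0,"dz":0,"twist":0},{"claw":0.1,"dx":0,"dy":0,"dz":0,"twist":0},{"claw":0.1,"dx":0,"dy":0,"dz":0,"twist":0}]'
python3 -m pendant '[{"claw":0.1,"dx":-1,"dy":0,"dz":0,"twist":0},{"claw":0.1,"dx":-2,"dy":0,"dz":0,"twist":0},{"claw":0.1,"dx":-3,"dy":0,"dz":0,"twist":0},{"claw":0.1,"dx":-4,"dy":0,"dz":0,"twist":0},{"claw":0.1,"dx":-5,"dy":0,"dz":0,"twist":0},{"claw":0.1,"dx":-6,"dy":0,"dz":0,"twist":0},{"claw":0.1,"dx":-7,"dy":0,"dz":0,"twist":0},{"claw":0.1,"dx":-8,"dy":0,"dz":0,"twist":0}]'
python3 -m pendant '[{"claw":0.1,"dx":-1,"dy":0,"dz":0,"twist":0},{"claw":0.1,"dx":-2,"dy":0,"dz":0,"twist":0},{"claw":0.1,"dx":-2,"dy":0,"dz":0,"twist":0},{"claw":0.1,"dx":-2,"dy":0,"dz":0,"twist":0}]'
```

```text
clock: 59.15
tool_pos: [0.4373, -0.0564, 0.0491]
eef_rot: [-0.02, 1.0, 0.0, 0.001]
contact_force: [-0.2, -0.4, 0.2]
opening: 0.462
finger_force: 0.0
clock: 59.65
tool_pos: [0.4369, -0.0563, 0.0486]
eef_rot: [-0.021, 1.0, -0.0, 0.0]
contact_force: [-0.1, 0.6, 2.8]
opening: 0.227
finger_force: 40.0
clock: 60.45
tool_pos: [0.431, -0.0564, 0.0486]
eef_rot: [-0.02, 1.0, -0.0, 0.002]
contact_force: [8.2, -2.5, -0.0]
opening: 0.222
finger_force: 40.0
clock: 60.85
tool_pos: [0.431, -0.056, 0.0486]
eef_rot: [-0.021, 1.0, 0.0, 0.003]
contact_force: [9.4, -3.0, -1.5]
opening: 0.224
finger_force: 40.0
```

At the stop (9 N). I'll relax partly, release, retreat and check.

```bash
python3 -m pendant '[{"claw":0.1,"dx":1.5,"dy":0,"dz":0,"twist":0},{"claw":0.1,"dx":3,"dy":0,"dz":0,"twist":0},{"claw":0.7,"dx":3,"dy":0,"dz":0,"twist":0},{"claw":0.7,"dx":3,"dy":0,"dz":0,"twist":0},{"claw":0.7,"dx":3,"dy":0,"dz":0,"twist":0},{"claw":0.7,"dx":3,"dy":0,"dz":0,"twist":0},{"claw":0.7,"dx":3,"dy":0,"dz":0,"twist":0},{"claw":0.7,"dx":3,"dy":0,"dz":30,"twist":0}]'
python3 -m pendant '[{"claw":0.7,"dx":0,"dy":0,"dz":45,"twist":0},{"claw":0.7,"dx":0,"dy":0,"dz":95,"twist":0},{"claw":0.7,"dx":0,"dy":0,"dz":145,"twist":0},{"claw":0.7,"dx":-5,"dy":45,"dz":170,"twist":0},{"claw":0.7,"dx":-10,"dy":90,"dz":180,"twist":0},{"claw":0.7,"dx":-10,"dy":140,"dz":180,"twist":0},{"claw":0.7,"dx":-10,"dy":190,"dz":180,"twist":0},{"claw":0.7,"dx":-10,"dy":240,"dz":180,"twist":0}]'
python3 -m pendant '[{"claw":0.7,"dx":0,"dy":50,"dz":0,"twist":0},{"claw":0.7,"dx":0,"dy":100,"dz":0,"twist":0},{"claw":0.7,"dx":-20,"dy":150,"dz":0,"twist":0},{"claw":0.7,"dx":-40,"dy":200,"dz":0,"twist":0},{"claw":0.7,"dx":-40,"dy":200,"dz":0,"twist":0},{"claw":0.7,"dx":-40,"dy":200,"dz":0,"twist":0}]'
python3 - <<'E'
from c1 import *
lanes([.4318,-.0565],('top','scene'));find(0,.0856,'top')
eyes.snapshot('top')
for a in nets.place_of('top','handle_top'): print(a['confidence'],w('top',np.array(a['position'])*[640,400],.079))
E
```

```text
clock: 61.65
tool_pos: [0.4292, -0.0564, 0.0743]
eef_rot: [-0.022, 1.0, -0.001, -0.002]
contact_force: [0.9, -0.8, 0.5]
opening: 0.701
finger_force: 0.0
clock: 62.45
tool_pos: [0.4199, 0.1848, 0.256]
eef_rot: [-0.02, 1.0, -0.001, 0.001]
contact_force: [1.7, 0.1, -0.4]
opening: 0.701
finger_force: 0.0
clock: 63.05
tool_pos: [0.3787, 0.3849, 0.2557]
eef_rot: [-0.023, 1.0, -0.0, 0.0]
contact_force: [-0.1, -0.6, 0.1]
opening: 0.696
finger_force: 0.0
t 0.0001 c 0.0858
top 1 seen 808 high 128 x -38..2 y -17..12 mean -17.6 -1.8 z 0.048
top 2 seen 810 high 168 x -52..1 y -14..11 mean -24.5 -1.6 z 0.048
top 3 seen 812 high 14 x -1..2 y -23..25 mean 0.7 -1.3 z 0.045
top 4 seen 806 high 244 x -75..2 y -14..13 mean -36.8 -1.9 z 0.048
scene 1 seen 825 high 73 x -40..1 y -22..8 mean -19.7 -4.2 z 0.047
scene 2 seen 820 high 94 x -51..1 y -15..9 mean -24.9 -3.3 z 0.047
scene 3 seen 730 high 4 x -3..2 y -20..21 mean 0.1 -0.6 z 0.044
scene 4 seen 601 high 153 x -75..0 y -16..9 mean -39.0 -4.2 z 0.048
top depth 115 ((-33.053035736083984, 99.08290100097656), (52.73383712768555, 64.540283203125), 87.24568939208984)
top white 42.0 ((-18.499008178710938, 81.73153686523438), (19.469945907592773, 33.79827117919922), 87.24568939208984)
0.75 [[ 0.42900339 -0.04718784  0.079     ]]
```

All three cassettes are in lane at the fence and the tray is at its stop. Handing in.

```bash
python3 -c "
from plant import r
print(r.finish_job())"
```

```text
the job is handed in; nothing more can be done
None
```

I lined up the three cassettes that were there (40, 52 and 76 mm), stopped each under the pointer for over a second in that order, and drew the tray fully out; cassette1 was knocked aside at the end, so I put it straight again before handing in at about 63 s.

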